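# Turn a plaster mould piece over into its drying nest

## Task

Turn the plaster mould piece over so that its ridge is underneath, and seat it fully home in the one of the two wooden nests whose pocket it fits that way, its cut-off corner at the pocket's slanted corner. Plaster chips: set it down by hand, never let it drop or topple. Leave the clay cup, the stopper, the wooden rib and the spacer batten where they are.

Things in the scene. Friction and masses are not known exactly. Their poses are not given: they have to be found in the camera images.
- piece: white plaster block 110 (x) x 56 (y) x 42 (z) mm, 0.3 kg; its +x,+y corner is cut off, from x=25,y=28 to x=55,y=3 mm, so the long sides are parallel only from x=-55 to 25. A ridge (x -45 to 35, y -11 to 11 mm) stands 8 mm proud on the +z face. Origin: centre of the 110 x 56 rectangle on the flat back (z=0). Starts on its back, ridge up; stands well on its square -x end.
- piece_face (a point): point on the piece at x=0, y=0, z=42 mm: centre of the 110 x 56 rectangle in the ridged face (at the foot of the ridge, not on it); axes as the piece
- nest_a: wooden nest fixed to the table: board 152 (x) x 104 (y) x 10 mm with guide blocks, upright to z=28, flared outward above to z=37 mm, round a pocket of the piece's outline (110 along x, 56 along y) plus 2.5 mm a side, slanted at the +x,-y corner. Long sides are free of blocks from x=-31 to 25 mm for the fingers. Origin: centre of the underside
- nest_a_seat (a point): centre of nest_a's pocket on top of its two floor strips (19 mm above the table); between the strips a groove along x, 28 mm wide, 9 mm deep, takes the ridge; axes as nest_a. piece_face lies here when a piece is seated
- nest_b: wooden nest like nest_a but its mirror image: its slanted corner is the +x,+y corner; same sizes and origin
- nest_b_seat (a point): the same point of nest_b, which has the same groove
- cup: bystander: grey-brown clay cup, 69 mm across, 68 mm high, standing; origin under its centre
- stopper: bystander: conical plaster stopper, 42 mm across, 33 mm high; origin under its centre
- wooden_rib: bystander: flat wooden rib 51 x 98 x 8 mm; origin under its centre
- spacer: bystander: sawn spacer batten 30 x 180 x 28 mm, long along its y; origin under its centre
There are look-alikes about, which are no part of the job. What is shaped like the nest_a but purple is not meant. Leave any pink look-alike of the piece alone.

How it is judged:
By the outcome, as a careful person would: the job done as asked, in the order asked, and still so for the second after the job is handed in, with the robot touching nothing.
It also fails if it takes over 64 s, if anything falls off the work surface, if the arm or the gripper's body presses on something with over 40 N, if the wrist force passes 120 N, or if a joint passes its speed limit or range.

## Robot

A 7-joint arm with a two-finger parallel gripper is mounted at the origin on a cart in front of the work surface, level with it; the furniture and walls round the work are solid. World frame = base frame: x ahead of the robot, y to its left, z up, the work surface at z = 0. Lengths are in m, angles in rad, forces in N, time in s.
With the tool pointing down it reaches from about 0.35 to 0.775 m from the base axis. Payload 3.1 kg.
Tool frame: the origin (TCP) lies midway between the tips of the shut fingers; the grasp point (between the pads) lies 19 mm behind it; z points along the fingers, y is the direction in which the jaws open and shut (so a half turn about z gives the same grasp; the last joint's range is limited). The gripper opens to 85 mm and grips with 20 to 120 N. Pads are 22 mm wide; open, the fingers measure 114 mm over their backs; the gripper's body (76 mm by 85 mm) begins 54 mm behind the grasp point. The pads swing forward as they close: fully open they stand 13 mm farther back than shut.
Start: joints at [-1.249, 0.311, 0.014, 1.512, -0.004, 1.319, -0.027], TCP at [0.196, 0.514, 0.231] pointing down, gripper open.
Joint ranges: [-2.7, 2.7], [-0.3, 1.91], [-1.27, 1.3], [0.12, 2.57], [-1.44, 4.58], [0.2, 2.03], [-3.05, 3.05]. Speed limits (rad/s): [2.79, 2.79, 3.14, 3.14, 3.14, 3.14, 3.14].

## Interface

Orientations are given as a unit quaternion [w, x, y, z].
In Python, from station import robot, viewer gives the robot as it stands.
- The arm moves only by the tool servo_tool, never from a script. Its argument "steps" is a list that holds one entry, the list of rows, each a list of 7 numbers: the turn, a rotation vector about the tool's x, y, z in rad, then the shift along the tool's x, y, z in m, then the finger opening in m, from 0 to 0.0854. In form: [[[ax, ay, az, dx, dy, dz, jaw], ...]]. A call has exactly 8 rows; each row is the pose to reach, as a shift and turn from the pose measured when the call began, along the tool's axes at that moment; what a row does not reach only later rows make up. A row lasts 1/8 s, in which the tool goes at most 62.5 mm and 10.7 degrees, less where a joint would pass 70% of its speed; a pose out of reach is approached as far as the arm can. A call with a gripper value outside its range is refused whole. The fingers move at their own pace and stop on an object; the grip force is fixed at half the most. Time passes only in rows, so rows that repeat a pose let the fingers close, or fill a call up. It gives the time, the measured TCP pose, the force and the opening at its end, in the units of the state.
- robot.state(): the state, without advancing time (a new reading comes with each control period).
- viewer.get_image(name): name is "side" or "top" or "wrist"; returns the picture (400x640x3 uint8, red, green, blue); there is no depth.
- viewer.camera_model(name): a dict with "camera_matrix" (3x3 intrinsics, pixels), "k1" (the pictures are not rectified: a ray, as slopes to the right and down, at radius r is drawn at 1 + k1 r^2 times it, then the intrinsics apply), "view" (4x4, takes a point from world to camera coordinates). Camera axes: x right, y up, looking along -z (the intrinsics and any distortion apply to the point x, -y, -z); pixel columns grow to the right and rows downward; lengths in m; the calibration is good to about 2 mm. A picture is of the moment at which its call begins: read the wrist's pose just before it. camera_model takes no time and is no camera call; for the wrist camera it gives the pose at the moment of the call.
- robot.sign_off(): hands the job in, once; it reports no verdict.
Trained networks look in the newest picture that a camera, given by its name, has taken for a name from the list of things; names that differ only in an ending like _2 or _b are one class to them, and where a whole thing is asked for, a point or a joint stands for the part that bears it (a point fixed in the world has none). Each returns a list of dicts, best first, with "confidence" (0 to 1); they miss things now and then, are a little off and sometimes report something else, mostly with a low value. They report only what shows in the picture. A call takes as long as a camera call. They do not tell look-alikes from the thing itself.
- viewer.search_frame(camera, target): "extent" ([centre column, centre row, width, height] in pixels, round what is visible of it).
The state is a dict: "t": time; "joint_positions": joint angles; "joint_vel": joint speeds; "joint_efforts": joint torques, N m; "tcp_pos": TCP position; "ee_rot": TCP orientation; "wrist_force": force on the tool from outside, world axes, zero at the start; "wrist_torque": the same for the moment, N m; "gripper_width": finger opening in m.
Only numpy, scipy, OpenCV 4.12 (cv2) and the standard library are available. Lean on these libraries where they do the work, as an engineer would, in place of code of your own. Each camera call takes 0.05 s, during which the arm holds its last target. There are 200 camera calls.

## Working session

There is one attempt and no reset: what is moved stays moved. The work goes in short steps, Python scripts to look and compute and a tool call to move; the robot and the scene stay as the last step left them, time stands still between calls to the robot, and variables do not carry over. Pictures are saved under pics/ and viewed, about 8 in all and at most 12, crops included, and the job is handed in when it is done.

Besides the shell and the picture viewer there is one more tool, called after "Request:" as a command line: name --argument value ..., lists and objects as JSON in quotes. servo_tool: Moves the arm, as the interface text tells. Its arguments: {"type":"object","properties":{"steps":{"type":"array"}},"required":["steps"]}

```bash
mkdir -p pics; ls; python3 - <<'E'
from station import robot, viewer
import cv2, numpy as np
s=robot.state(); print(s)
for n in ("top","side"):
    im=viewer.get_image(n); cv2.imwrite(f"pics/{n}0.png",im[:,:,::-1])
    m=viewer.camera_model(n); print(n,m)
    for t in ("piece","nest_a","spacer","cup","stopper","wooden_rib"):
        print(t,[( [round(x) for x in d["extent"]],round(d["confidence"],2)) for d in viewer.search_frame(n,t)])
E
```

```text
pics
{'t': 0.0, 'joint_positions': array([-1.24871855,  0.31175244,  0.01401941,  1.51301464, -0.004408  ,
        1.3192053 , -0.02719418]), 'joint_vel': array([-0.00095319, -0.00025909, -0.0004926 , -0.00019921,  0.00086772,
       -0.0002728 , -0.00105437]), 'joint_efforts': array([ 2.67990017e-04, -3.79911339e+01,  1.46682495e-01, -2.30585468e+01,
        1.25951375e-02,  1.33621725e-02,  1.22858762e-05]), 'tcp_pos': array([0.19543995, 0.51334217, 0.23022358]), 'ee_rot': array([-1.64418481e-04,  1.80860609e-01,  9.83508038e-01, -1.16286939e-03]), 'wrist_force': array([ 0.36738081, -0.61277803, -0.00806208]), 'wrist_torque': array([ 0.02213196, -0.06787778, -0.004705  ]), 'gripper_width': 0.08531744269978181}
top {'camera_matrix': array([[443.31027085,   0.        , 313.47092754],
       [  0.        , 443.31027085, 202.67560185],
       [  0.        ,   0.        ,   1.        ]]), 'k1': -0.04644794802500599, 'view': array([[ 0.00898221, -0.99979511, -0.0181401 , -0.08805798],
       [ 0.9866647 ,  0.005913  ,  0.16265853, -0.5600038 ],
       [-0.16251794, -0.01935923,  0.986515
[... 471 characters left out ...]
     , 367.6359542 , 203.6008371 ],
       [  0.        ,   0.        ,   1.        ]]), 'k1': -0.011306678294202536, 'view': array([[-0.99015455, -0.13975333, -0.00793536,  0.55176821],
       [ 0.04974087, -0.4042723 ,  0.91328514, -0.14418975],
       [-0.13084269,  0.90389873,  0.40724351, -0.86894078],
       [ 0.        ,  0.        ,  0.        ,  1.        ]])}
piece [([337, 204, 29, 27], 0.84), ([389, 214, 46, 26], 0.76)]
nest_a [([333, 320, 60, 67], 0.81), ([342, 256, 54, 42], 0.68), ([260, 292, 58, 54], 0.55)]
spacer [([318, 183, 13, 27], 0.58)]
cup [([256, 222, 25, 32], 0.96), ([374, 193, 19, 11], 0.25)]
stopper [([268, 203, 12, 14], 0.67)]
wooden_rib [([374, 193, 16, 11], 0.72)]
```

```bash
python3 - <<'E'
import cv2
im=cv2.imread("pics/top0.png")[95:345,120:520]
cv2.imwrite("pics/top0c.png",cv2.resize(im,None,fx=2,fy=2,interpolation=cv2.INTER_CUBIC))
im=cv2.imread("pics/side0.png")[150:390,200:460]
cv2.imwrite("pics/side0c.png",cv2.resize(im,None,fx=2.5,fy=2.5,interpolation=cv2.INTER_CUBIC))
E
```

```text
(no output)
```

View pics/top0c.png

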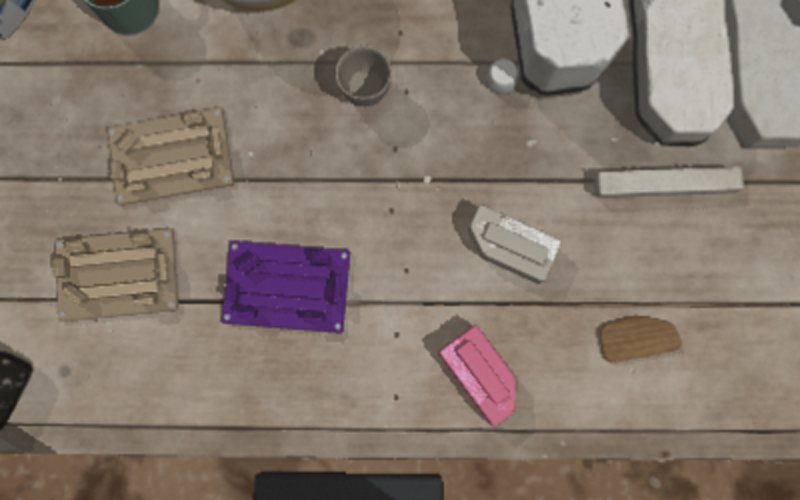

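View pics/side0c.png

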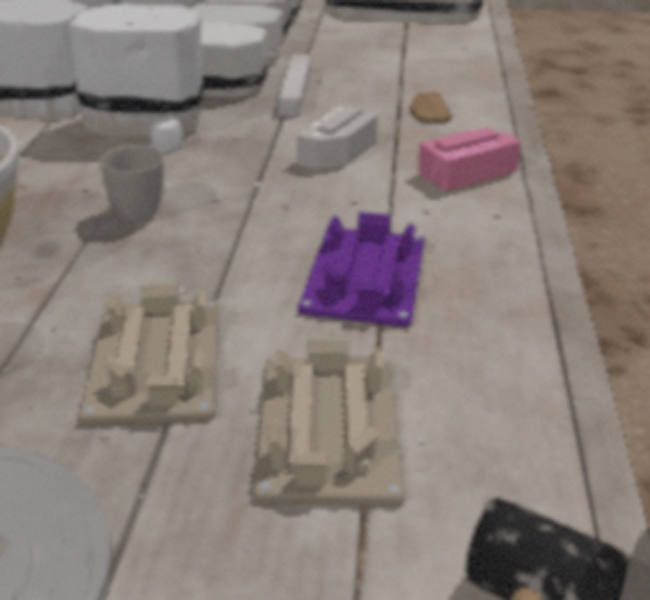

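```bash
cat > h.py <<'E'
import numpy as np, cv2
from scipy.spatial.transform import Rotation as R
def rays(m,px):
    K=m["camera_matrix"]; V=m["view"]; px=np.atleast_2d(np.asarray(px,float))
    d=(px-K[:2,2])/[K[0,0],K[1,1]]; u=d.copy()
    for _ in range(20): u=d/(1+m["k1"]*(u**2).sum(1,keepdims=True))
    c=np.c_[u[:,0],-u[:,1],-np.ones(len(u))]
    return -V[:3,:3].T@V[:3,3], c@V[:3,:3]
def unproj(m,px,z):
    o,d=rays(m,px); return o+d*((np.asarray(z)-o[2])/d[:,2])[:,None]
def proj(m,P):
    K=m["camera_matrix"]; V=m["view"]; c=np.atleast_2d(P)@V[:3,:3].T+V[:3,3]
    u=np.c_[c[:,0],-c[:,1]]/-c[:,2:]; u=u*(1+m["k1"]*(u**2).sum(1,keepdims=True))
    return u*[K[0,0],K[1,1]]+K[:2,2]
def quat(s): q=s["ee_rot"]; return R.from_quat([q[1],q[2],q[3],q[0]])
def row(s,p,Rt):
    "relative rotvec and shift in the tool frame to reach world pose p,Rt"
    Rc=quat(s); return np.round(np.r_[(Rc.inv()*Rt).as_rotvec(),Rc.inv().apply(np.asarray(p)-s["tcp_pos"])],4)
def tool(z,y):
    "tool rotation from its z (approach) and y (jaw) axes in world"
    z=np.array(z,float); z/=np.linalg.norm(z); y=np.array(y,float); y-=z*(y@z); y/=np.linalg.norm(y)
    return R.from_matrix(np.c_[np.cross(y,z),y,z])
E
python3 - <<'E'
from h import *
from station import robot,viewer
m=viewer.camera_model("top")
f=lambda l:[(x/2+120,y/2+95) for x,y in l]
print("piece top corners",unproj(m,f([(480,207),(560,240),(545,280),(503,265),(473,232)]),.042).round(3))
print("nestA board",unproj(m,f([(108,128),(222,108),(233,183),(122,203)]),.01).round(3))
print("nestB board",unproj(m,f([(53,240),(172,228),(178,307),(60,320)]),.01).round(3))
print("purple",unproj(m,f([(228,240),(350,248),(344,332),(221,324)]),.01).round(3))
print("stopper,cup,spacer,mould edge",unproj(m,f([(503,76),(363,75),(670,182),(560,90),(480,375),(640,340)]),.03).round(3))
w=viewer.camera_model("wrist"); print(w["camera_matrix"],w["k1"]); V=w["view"]
s=robot.state(); C=-V[:3,:3].T@V[:3,3]; print("cam in tool",quat(s).inv().apply(C-s["tcp_pos"]), "look in tool",quat(s).inv().apply(-V[2,:3]), quat(s).inv().apply(V[0,:3]))
E
```

```text
piece top corners [[ 0.572 -0.197  0.042]
 [ 0.532 -0.294  0.042]
 [ 0.483 -0.275  0.042]
 [ 0.501 -0.225  0.042]
 [ 0.541 -0.189  0.042]]
nestA board [[0.679 0.279 0.01 ]
 [0.706 0.131 0.01 ]
 [0.607 0.113 0.01 ]
 [0.58  0.254 0.01 ]]
nestB board [[0.532 0.341 0.01 ]
 [0.549 0.188 0.01 ]
 [0.449 0.176 0.01 ]
 [0.431 0.325 0.01 ]]
purple [[ 0.534  0.117  0.01 ]
 [ 0.525 -0.037  0.01 ]
 [ 0.42  -0.032  0.01 ]
 [ 0.429  0.121  0.01 ]]
stopper,cup,spacer,mould edge [[ 0.743 -0.229  0.03 ]
 [ 0.744 -0.052  0.03 ]
 [ 0.607 -0.435  0.03 ]
 [ 0.725 -0.301  0.03 ]
 [ 0.37  -0.197  0.03 ]
 [ 0.413 -0.39   0.03 ]]
[[282.94882907   0.         313.69982936]
 [  0.         282.94882907 203.0912167 ]
 [  0.           0.           1.        ]] -0.04834752234641731
cam in tool [ 0.06960555  0.00058749 -0.14221625] look in tool [-2.76049956e-01 -9.28033950e-05  9.61143284e-01] [-3.38666253e-04  9.99999943e-01 -7.13124293e-07]
```

```bash
python3 - <<'E'
from h import *
from station import robot
s=robot.state(); a=np.radians(10)
print(row(s,[.64,.194,.16],tool([0,0,-1],[np.cos(a),np.sin(a),0])))
E
```

```text
[ 1.0000e-04 -0.0000e+00  1.0326e+00 -5.2910e-01 -1.4110e-01  7.1300e-02]
```

Request:
servo_tool --steps '[[[0,0,0.17,-0.062,-0.016,0,0.085],[0,0,0.34,-0.125,-0.034,0,0.085],[0,0,0.51,-0.188,-0.05,0.01,0.085],[0,0,0.68,-0.25,-0.067,0.02,0.085],[0,0,0.85,-0.31,-0.083,0.03,0.085],[0,0,1.03,-0.37,-0.1,0.04,0.085],[0,0,1.03,-0.43,-0.115,0.05,0.085],[0,0,1.03,-0.49,-0.13,0.06,0.085]]]'

```text
t: 1.7
tcp_pos: [0.5994, 0.2241, 0.173]
ee_rot: [-0.0, 0.641, 0.767, 0.0]
wrist_force: [-0.0, 0.1, 0.2]
gripper_width: 0.0848
```

```bash
python3 - <<'E'
from h import *
from station import robot
s=robot.state(); a=np.radians(10)
print(s["t"],s["tcp_pos"],s["joint_positions"].round(3))
print(row(s,[.64,.194,.16],tool([0,0,-1],[np.cos(a),np.sin(a),0])))
E
```

```text
1.7 [0.59938246 0.22412399 0.17302772] [-0.624  0.546  0.381  1.345 -0.203  1.288 -0.059]
[ 0.0006 -0.0006  0.0034 -0.0368  0.0346  0.013 ]
```

```bash
cat > snap.py <<'E'
import sys,pickle,cv2
from station import robot,viewer
n,c=sys.argv[1],sys.argv[2]
m=viewer.camera_model(c); im=viewer.get_image(c)
cv2.imwrite(f"pics/{n}.png",im[:,:,::-1]); pickle.dump((m,robot.state()),open(f"pics/{n}.pkl","wb"))
E
python3 snap.py w1 wrist
```

```text
(no output)
```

View pics/w1.png

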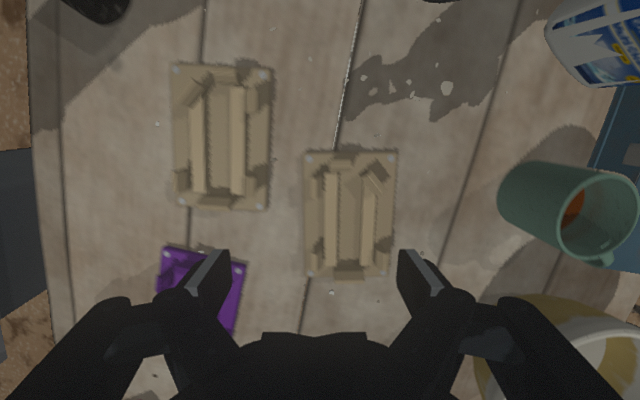

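```bash
python3 - <<'E'
import cv2
im=cv2.imread("pics/w1.png")[140:290,290:410]
cv2.imwrite("pics/w1c.png",cv2.resize(im,None,fx=4,fy=4,interpolation=cv2.INTER_CUBIC))
E
```

```text
(no output)
```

View pics/w1c.png

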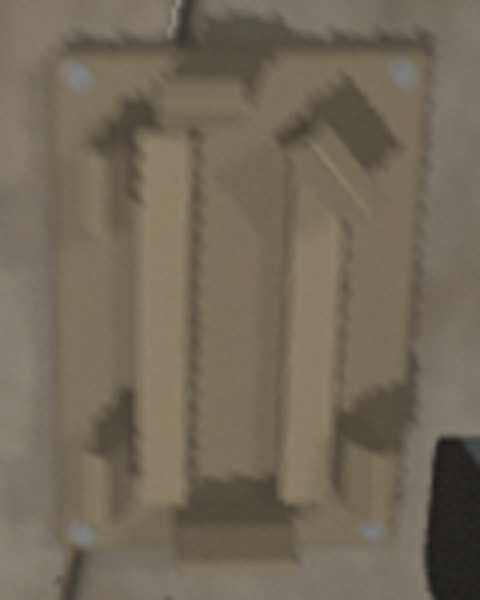

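```bash
python3 - <<'E'
from h import *
import pickle
m,s=pickle.load(open("pics/w1.pkl","rb"))
f=lambda l:[(x/4+290-.375,y/4+140-.375) for x,y in l]
def fit(px,obj,z,n):
    P=unproj(m,f(px),z)[:,:2]; obj=np.array(obj)
    a=P-P.mean(0); b=obj-obj.mean(0)
    th=np.arctan2((b[:,0]*a[:,1]-b[:,1]*a[:,0]).sum(),(b*a).sum()); c,si=np.cos(th),np.sin(th); M=np.array([[c,-si],[si,c]])
    k=(a@M*b).sum()/(b*b).sum()
    t=P.mean(0)-M@obj.mean(0); print(n,t.round(4),np.degrees(th).round(2),"scale",k.round(3)); print(((P-t)@M*1000).round(1).tolist())
    return M,t
B=[(.076,.052),(.076,-.052),(-.076,.052),(-.076,-.052)]
fit([(57,48),(430,45),(60,545),(396,545)],B,.01,"board")
S=[(.068,.044),(.068,-.044),(-.068,.044),(-.068,-.044)]
M,t=fit([(77,75),(404,72),(83,531),(372,530)],S,.0105,"screws")
P=unproj(m,f([(193,135),(290,150),(187,500),(281,500),(138,140),(136,500),(345,220),(332,495)]),.019)[:,:2]
print("strip edges",((P-t)@M*1000).round(1).tolist())
P=unproj(m,f([(183,562),(297,562),(165,80),(240,80)]),[.037]*4)[:,:2]
print("end blocks tops",((P-t)@M*1000).round(1).tolist())
E
```

```text
board [0.6454 0.1974] 100.43 scale 0.982
[[74.7, 50.0], [75.3, -49.9], [-74.6, 51.2], [-75.4, -51.3]]
screws [0.6451 0.1963] 100.56 scale 1.007
[[68.6, 44.0], [69.0, -44.0], [-68.5, 43.8], [-69.0, -43.8]]
strip edges [[53.6, 13.3], [49.4, -12.5], [-53.7, 13.2], [-54.0, -14.2], [52.4, 27.9], [-53.6, 28.1], [30.1, -28.2], [-52.5, -29.0]]
end blocks tops [[-63.3, 15.6], [-63.6, -16.3], [70.5, 22.0], [70.4, 3.5]]
```

```bash
python3 - <<'E'
from h import *
from station import robot
s=robot.state(); a=np.radians(-22)
print(row(s,[.527,-.243,.18],tool([0,0,-1],[np.cos(a),np.sin(a),0])))
E
```

```text
[ 0.0073  0.0094  0.5491 -0.4366 -0.1531 -0.0052]
```

Request:
servo_tool --steps '[[[0,0,0.08,-0.058,-0.02,-0.01,0.085],[0,0,0.16,-0.116,-0.04,-0.01,0.085],[0,0,0.24,-0.174,-0.06,-0.01,0.085],[0,0,0.32,-0.232,-0.08,-0.01,0.085],[0,0,0.4,-0.29,-0.1,-0.01,0.085],[0,0,0.47,-0.35,-0.122,-0.01,0.085],[0,0,0.55,-0.4,-0.14,-0.01,0.085],[0.007,0.009,0.55,-0.43,-0.15,-0.005,0.085]]]'

```text
t: 2.75
tcp_pos: [0.5274, -0.2404, 0.1806]
ee_rot: [0.001, 0.831, 0.556, -0.0]
wrist_force: [0.3, 0.4, -0.3]
gripper_width: 0.0849
```

```bash
python3 snap.py w2 wrist; python3 - <<'E'
import pickle
m,s=pickle.load(open("pics/w2.pkl","rb")); print(s["t"],s["tcp_pos"],s["joint_positions"].round(3))
E
```

```text
2.8 [ 0.52549216 -0.24527189  0.17980425] [-0.043  0.452  0.637  1.53  -0.271  1.249  0.236]
```

View pics/w2.png

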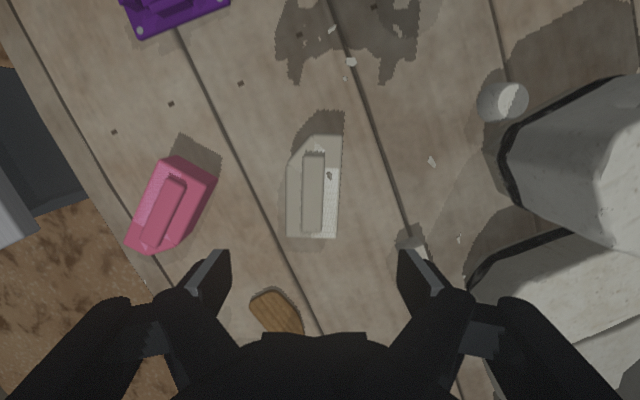

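```bash
python3 - <<'E'
import cv2
im=cv2.imread("pics/w2.png")[100:250,270:370]
im=cv2.convertScaleAbs(im,alpha=1.5)
cv2.imwrite("pics/w2c.png",cv2.resize(im,None,fx=4,fy=4,interpolation=cv2.INTER_CUBIC))
E
```

```text
(no output)
```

View pics/w2c.png

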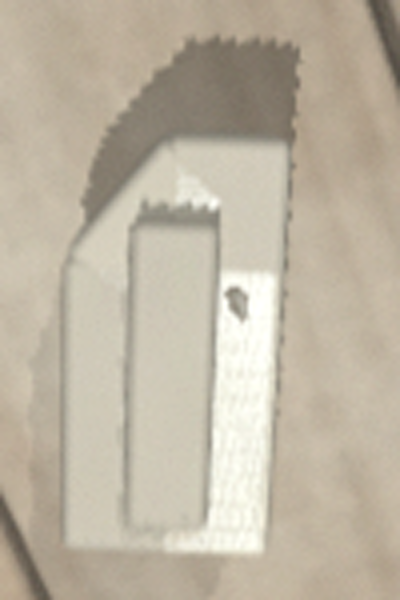

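```bash
python3 - <<'E'
from h import *
import pickle
from scipy.optimize import least_squares
m,s=pickle.load(open("pics/w2.pkl","rb"))
px=np.array([(289,140),(170,139),(67,264),(66,548),(264,551),(135,226),(217,226),(208,525),(128,523)])/4+[270-.375,100-.375]
O=np.array([(55,-28,42),(55,3,42),(25,28,42),(-55,28,42),(-55,-28,42),(35,11,50),(35,-11,50),(-45,-11,50),(-45,11,50)])/1000
def W(p): c,si=np.cos(p[2]),np.sin(p[2]); return np.c_[p[0]+c*O[:,0]-si*O[:,1],p[1]+si*O[:,0]+c*O[:,1],O[:,2]]
r=least_squares(lambda p:(proj(m,W(p))-px).ravel(),[.527,-.243,1.18])
print(r.x,np.degrees(r.x[2])); print((proj(m,W(r.x))-px).round(1).tolist())
c,si=np.cos(r.x[2]),np.sin(r.x[2]); M=np.array([[c,-si],[si,c]])
P=unproj(m,px,O[:,2])[:,:2]; print((((P-r.x[:2])@M-O[:,:2])*1000).round(1).tolist())
E
```

```text
[ 0.52903591 -0.23571531  1.15249234] 66.03294728081686
[[1.3, -0.5], [-1.0, -1.2], [-1.1, -2.2], [-0.9, 1.3], [1.8, 1.9], [-1.2, -1.4], [1.3, -0.8], [0.5, 2.2], [-0.7, 2.1]]
[[-0.5, 1.2], [-1.1, -1.0], [-2.2, -1.1], [1.5, -0.9], [2.1, 2.0], [-1.4, -1.2], [-0.8, 1.2], [2.4, 0.7], [2.4, -0.7]]
```

```bash
cat >> h.py <<'E'
def Rz(d): return R.from_euler("z",d,degrees=True)
def grasp1(g,yaw,al,back=0,off=.023):
    "tool pose holding the piece (ridge up, yaw deg) at world g, tilted al deg toward its -x"
    z=Rz(yaw).apply([-np.sin(np.radians(al)),0,-np.cos(np.radians(al))])
    return g+z*(off-back), tool(z,Rz(yaw).apply([0,-1,0]))
def rep(s,p,Rt,n=""): print(n,row(s,p,Rt).tolist())
E
python3 - <<'E'
from h import *
from station import robot
s=robot.state(); print(s["tcp_pos"])
c=np.array([.5285,-.2365,0]); g=c+Rz(66).apply([-.005,0,.027])
rep(s,*grasp1(g,66,30,.09),"hover"); p,T=grasp1(g,66,30); rep(s,p,T,"grasp"); print(p)
E
```

```text
[ 0.52549216 -0.24527189  0.17980425]
hover [0.0076, -0.5169, 0.0223, 0.0384, -0.0001, 0.0945]
grasp [0.0076, -0.5169, 0.0223, -0.0061, -0.0012, 0.1728]
[ 0.52178885 -0.2515735   0.00708142]
```

Request:
servo_tool --steps '[[[0.002,-0.17,0.005,0.012,0,0.03,0.085],[0.005,-0.34,0.015,0.025,0,0.06,0.085],[0.0076,-0.517,0.022,0.0384,0,0.0945,0.085],[0.0076,-0.517,0.022,0.0384,0,0.0945,0.085],[0.0076,-0.517,0.022,0.027,-0.0005,0.114,0.085],[0.0076,-0.517,0.022,0.016,-0.001,0.134,0.085],[0.0076,-0.517,0.022,0.005,-0.001,0.153,0.085],[0.0076,-0.517,0.022,0.005,-0.001,0.153,0.085]]]'

```text
t: 3.8
tcp_pos: [0.5244, -0.242, 0.0263]
ee_rot: [0.14, 0.81, 0.525, -0.218]
wrist_force: [-0.2, -0.3, 0.7]
gripper_width: 0.085
```

```bash
python3 - <<'E'
from h import *
from station import robot
s=robot.state(); print(s["tcp_pos"],s["joint_positions"].round(3),s["wrist_force"].round(1))
c=np.array([.5285,-.2365,0]); g=c+Rz(66).apply([-.005,0,.027])
p,T=grasp1(g,66,30); rep(s,p,T,"grasp")
E
python3 snap.py s1 side; python3 - <<'E'
import cv2
im=cv2.imread("pics/s1.png")[100:300,230:480]
cv2.imwrite("pics/s1c.png",cv2.resize(im,None,fx=3,fy=3,interpolation=cv2.INTER_CUBIC))
E
```

```text
[ 0.52441136 -0.24197257  0.02631047] [-0.376  0.779  0.718  1.655  0.037  0.97  -0.232] [-0.2 -0.3  0.7]
grasp [-0.0034, 0.0003, -0.0007, 0.0011, 0.0016, 0.0216]
```

View pics/s1c.png

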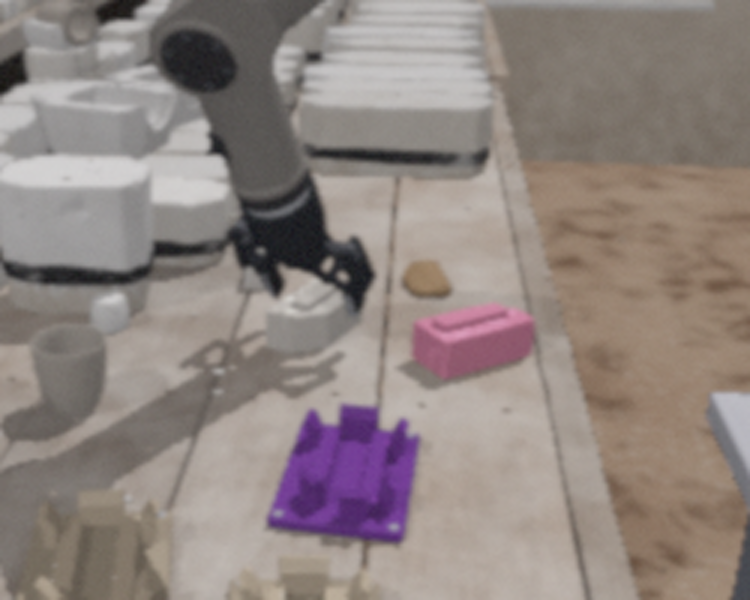

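Request:
servo_tool --steps '[[[-0.0034,0,0,0.001,0.0016,0.011,0.085],[-0.0034,0,0,0.001,0.0016,0.0205,0.085],[-0.0034,0,0,0.001,0.0016,0.0205,0.085],[-0.0034,0,0,0.001,0.0016,0.0205,0.04],[-0.0034,0,0,0.001,0.0016,0.0205,0.04],[-0.0034,0,0,0.001,0.0016,0.0205,0.04],[-0.0034,0,0,0.001,0.0016,0.0205,0.04],[-0.0034,0,0,0.001,0.0016,0.0205,0.04]]]'

```text
t: 4.85
tcp_pos: [0.524, -0.2503, 0.0093]
ee_rot: [0.142, 0.81, 0.526, -0.216]
wrist_force: [0.1, 3.2, 6.0]
gripper_width: 0.0554
```

```bash
cat > kin.py <<'E'
import numpy as np, itertools
from scipy.spatial.transform import Rotation as R
from scipy.optimize import least_squares
def fk(q,sg,L):
    r=R.identity(); p=np.zeros(3)
    h,L1,a1,L2,a2,L3,a3,psi,o1,b1,b2=L
    for i,(ax,t) in enumerate(zip("zyzyzyz",[(0,0,h),None,(a1,b1,L1),None,(a2,b2,L2),(a3,0,0),(0,0,L3)])):
        r=r*R.from_euler(ax,sg[i]*q[i]+(o1 if i==0 else 0)); 
        if t is not None: p=p+r.apply(t)
    return p,r*R.from_euler("z",psi)
E
cat > fit.py <<'E'
from kin import *; import pickle
from h import quat
from station import robot
D=[([-1.24871855,.31175244,.01401941,1.51301464,-.004408,1.3192053,-.02719418],[.19543995,.51334217,.23022358],R.from_quat([.180860609,.983508038,-.00116286,-.000164418]))]
S=[pickle.load(open(f"pics/{n}.pkl","rb"))[1] for n in("w1","w2","s1")]+[robot.state()]
D+=[(s["joint_positions"],s["tcp_pos"],quat(s)) for s in S]
best=None
for f in itertools.product([1,-1],repeat=4):
    sg=[f[0],1,f[1],1,f[2],1,f[3]]
    for psi,o1 in itertools.product([0,np.pi/2,np.pi,-np.pi/2],[0]):
        fun=lambda L:np.concatenate([np.r_[(fk(q,sg,L)[0]-p)*5,(fk(q,sg,L)[1].inv()*r).as_rotvec()] for q,p,r in D]+[.01*L[[2,4,6,8,9,10]]])
        x=least_squares(fun,[.3,.35,0,.35,0,.25,0,psi,o1,0,0],max_nfev=60)
        if best is None or x.cost<best[0]: best=(x.cost,sg,x.x)
print(best[0],best[1],best[2].round(4))
for q,p,r in D: a,b=fk(q,best[1],best[2]); print((a-p).round(4),(b.inv()*r).magnitude().round(4))
pickle.dump(best,open("kin.pkl","wb"))
E
time python3 fit.py
```

```text
0.00026716374577910037 [-1, 1, -1, 1, -1, 1, -1] [ 2.4370e-01  4.8360e-01  1.2000e-03  4.1100e-01 -1.3100e-02  3.8360e-01
 -1.6000e-03  1.5566e+00 -1.5000e-02 -1.0000e-02  1.5000e-03]Traceback (most recent call last):
  File "fit.py", line 15, in <module>
    for q,p,r in D: a,b=fk(q,best[1],best[2]); print((a-p).round(4),(b.inv()*r).magnitude().round(4))
                                                                    ^^^^^^^^^^^^^^^^^^^^^^^^^^^^^
AttributeError: 'float' object has no attribute 'round'

real	0m31.614s
user	0m32.007s
sys	0m0.100s
```

```bash
cat > fit2.py <<'E'
from kin import *; import pickle,glob
from h import quat
from station import robot
D=[([-1.24871855,.31175244,.01401941,1.51301464,-.004408,1.3192053,-.02719418],[.19543995,.51334217,.23022358],R.from_quat([.180860609,.983508038,-.00116286,-.000164418]))]
s=robot.state(); pickle.dump((None,s),open(f"pics/st{s['t']:.2f}.pkl","wb"))
S=[pickle.load(open(n,"rb"))[1] for n in glob.glob("pics/*.pkl")]
D+=[(s["joint_positions"],s["tcp_pos"],quat(s)) for s in S]
sg=[-1,1,-1,1,-1,1,-1]
L0=np.array([.2848,.4208,0,.3143,0,.33,0,np.pi/2,0,.0,.0])
w=np.array([.3,.3,3,.3,3,.1,3,3,3,3,3])
fun=lambda L:np.concatenate([np.r_[(fk(q,sg,L)[0]-p)*5,(fk(q,sg,L)[1].inv()*r).as_rotvec()] for q,p,r in D]+[.1*w*(L-L0)])
x=least_squares(fun,L0); print(x.cost,x.x.round(4))
for q,p,r in D: a,b=fk(q,sg,x.x); print((a-p).round(4),round((b.inv()*r).magnitude(),4))
pickle.dump((0,sg,x.x),open("kin.pkl","wb"))
E
python3 fit2.py
```

```text
0.0003024475874303401 [ 2.4330e-01  4.8380e-01  1.1000e-03  4.1330e-01 -1.2500e-02  3.8210e-01
  3.0000e-04  1.5588e+00 -1.2900e-02 -1.0000e-02  3.0000e-04]
[ 0.0005  0.0022 -0.0006] 0.0009
[ 0.0006 -0.0002 -0.0002] 0.0065
[-0.0003 -0.      0.0001] 0.0065
[ 0.0006  0.0002 -0.0002] 0.0009
[-0.0028  0.0017  0.001 ] 0.0009
```

```bash
cat > ik.py <<'E'
from kin import *; import pickle
_,sg,L=pickle.load(open("kin.pkl","rb"))
lo=np.array([-2.7,-.3,-1.27,.12,-1.44,.2,-3.05]); hi=np.array([2.7,1.91,1.3,2.57,4.58,2.03,3.05])
mid=(lo+hi)/2
def ik(p,Rt,seeds):
    out=[]
    for q0 in seeds:
        q0=np.clip(q0,lo+.03,hi-.03)
        f=lambda q:np.r_[(fk(q,sg,L)[0]-p)*5,(fk(q,sg,L)[1].inv()*Rt).as_rotvec(),.003*(q-q0)]
        x=least_squares(f,q0,bounds=(lo+.02,hi-.02),max_nfev=40); e=np.linalg.norm(f(x.x)[:6])
        if e<.03: out.append(x.x)
    return out
E
cat > plan.py <<'E'
from ik import *; from h import tool,Rz,quat; from station import robot
s=robot.state(); q0=s["joint_positions"]; d=np.radians
def Tz(head,tilt): return np.r_[np.sin(d(tilt))*np.cos(d(head)),np.sin(d(tilt))*np.sin(d(head)),-np.cos(d(tilt))]
rng=np.random.default_rng(0)
seeds=[q0]+[np.r_[rng.uniform(-1,1),rng.uniform(.2,1.2),rng.uniform(-1,1),rng.uniform(.8,2.2),a,rng.uniform(.4,1.9),b] for a in(-1,0,1.5,3) for b in(-2,-.7,.7,2)]
def best(p,z,ysgn,hd,ref=None):
    z=np.array(z); r=tool(z,ysgn*np.array([np.sin(d(hd)),-np.cos(d(hd)),0])); 
    S=ik(p+.023*z,r,seeds)
    return min(S,key=lambda q:np.abs(q-(q0 if ref is None else ref)).max()) if S else None
if __name__=="__main__":
    nx=Rz(100.5).apply([1,0,0]); F={}
    for b in(30,45):
        for ys in(1,-1):
            zf=np.cos(d(b))*np.array([0,0,-1])-np.sin(d(b))*nx
            q=best(np.array([.645,.1965,.045]),zf,ys,100.5+180); F[b,ys]=q; print("final",b,ys,None if q is None else q.round(2))
    for pos in((.56,-.12),(.45,-.1)):
        g=np.array([*pos,.048])
        for hd in range(0,360,45):
            q1=best(g,Tz(hd,60),1,hd)
            print(pos,hd,"rel1", None if q1 is None else (q1.round(2).tolist()))
            for b in(30,45):
              for ys in(1,-1):
                q2=best(g,Tz(hd+180,90-b),ys,hd+180,F[b,ys])
                if q2 is not None and q1 is not None: print("    grasp2",b,ys,q2.round(2).tolist())
E
time timeout 550 python3 plan.py
```

```text
final 30 1 [-0.23  0.92 -0.63  1.28  0.94  1.48  2.3 ]
final 30 -1 [-0.75  0.87  0.34  1.29  0.26  1.19 -0.44]
final 45 1 [-0.35  1.04 -0.61  1.19  1.11  1.69  2.23]
final 45 -1 [-0.79  0.98  0.26  1.2   0.51  1.36 -0.62]
(0.56, -0.12) 0 rel1 [0.25, 0.61, 0.15, 2.51, 3.58, 1.06, 1.45]
    grasp2 45 1 [0.28, 1.15, -0.43, 0.84, 0.38, 2.0, 1.52]
    grasp2 45 -1 [-0.05, 1.17, 0.49, 0.84, -0.22, 1.96, -1.23]
(0.56, -0.12) 45 rel1 [0.88, 0.72, -0.2, 2.03, -1.32, 0.96, 1.07]
    grasp2 30 1 [-0.06, 1.13, -0.18, 1.03, 0.7, 1.92, 2.04]
    grasp2 30 -1 [-0.48, 1.28, 0.83, 1.04, 0.01, 1.73, -0.63]
    grasp2 45 1 [0.08, 0.97, -0.35, 1.21, 0.69, 1.72, 1.98]
    grasp2 45 -1 [-0.36, 1.01, 0.52, 1.22, 0.13, 1.54, -0.77]
(0.56, -0.12) 90 rel1 [0.78, 1.0, -0.28, 1.36, -0.6, 1.49, 0.82]
    grasp2 30 1 [-0.04, 0.88, -0.43, 1.72, 1.22, 1.55, 2.02]
    grasp2 30 -1 [-0.7, 0.91, 0.53, 1.73, 0.69, 1.05, -0.78]
    grasp2 45 1 [0.19, 0.79, -0.64, 1.76, 1.18, 1.43, 2.13]
    grasp2 45 -1 [-0.31, 0.69, 0.09, 1.77, 0.82, 1.08, -0.79]
(0.56, -0.12) 135 rel1 None
(0.56, -0.12) 180 rel1 None
(0.56, -0.12) 225
[... 2071 characters left out ...]
, 0.46, 0.03, 2.26, -1.22, 0.87, -2.15]
(0.45, -0.1) 270 rel1 [-0.03, 0.82, -0.56, 1.99, 1.18, 1.58, 1.78]
    grasp2 30 1 [1.07, 0.92, -0.56, 1.68, -0.4, 1.3, 0.8]
    grasp2 30 -1 [0.28, 0.98, 0.63, 1.67, -1.02, 1.79, -1.76]
    grasp2 45 1 [0.98, 0.73, -0.5, 1.79, -0.36, 1.15, 0.75]
    grasp2 45 -1 [0.29, 0.75, 0.47, 1.78, -0.85, 1.45, -1.93]
(0.45, -0.1) 315 rel1 [0.38, 1.04, -1.11, 2.55, 1.88, 1.9, 1.81]
    grasp2 30 1 [0.55, 1.06, -0.25, 1.23, -0.19, 1.84, 1.14]
    grasp2 30 -1 [0.13, 1.13, 0.57, 1.22, -0.62, 2.01, -1.56]
    grasp2 45 1 [0.65, 0.9, -0.45, 1.42, -0.02, 1.58, 1.02]
    grasp2 45 -1 [0.15, 0.9, 0.41, 1.42, -0.48, 1.69, -1.67]
real	4m11.359s
user	4m10.257s
sys	0m0.129s
```

```bash
cat > stage1.py <<'E'
from plan import *; from h import *; import pickle
Rt=quat(s); p=s["tcp_pos"]
# piece pose in hand: flat on table, y axis along -tool y
yt=Rt.apply([0,-1,0]); yt[2]=0; yt/=np.linalg.norm(yt)
yaw=np.degrees(np.arctan2(-yt[0],yt[1])); Rp=Rz(yaw)
c=np.array([.5285,-.2365,0]); c=c+yt*((p-c)@yt)
Rpt=Rp.inv()*Rt; ppt=Rp.inv().apply(p-c); print("yaw",yaw,"tool in piece",ppt,Rpt.as_euler("xyz",degrees=True))
pickle.dump((Rpt,ppt),open("hold1.pkl","wb"))
def target(x,y,hd,z):   # standing, piece z along heading hd+180
    h=d(hd+180); zp=np.array([np.cos(h),np.sin(h),0]); xp=np.array([0,0,1.]); R0=R.from_matrix(np.c_[xp,np.cross(zp,xp),zp])
    return np.array([x,y,z+.055])+R0.apply(ppt), R0*Rpt
if __name__=="__main__":
    qL=ik(p+[0,0,.12],Rt,[q0])[0]
    cand=[]
    pt,rt=target(.56,-.12,270,.06)
    S=ik(pt,rt,seeds+[np.array([-.04,.88,-.43,1.72,1.22,1.55,2.02])])
    q1=min(S,key=lambda q:np.abs(q-qL).max()); print(qL.round(2),q1.round(2))
    O=np.array([(a,b,z) for a in(-.055,.055) for b in(-.028,.028) for z in(0,.05)])
    n=14; path=[(p+[0,0,.04],Rt),(p+[0,0,.08],Rt),(p+[0,0,.12],Rt)]
    for t in np.linspace(0,1,n+1)[1:]:
        a,b=fk(qL+(q1-qL)*t,sg,L); Rpc=b*Rpt.inv(); z=(a-Rpc.apply(ppt)+Rpc.apply(O))[:,2].min()
        path.append((a,b)); print(a.round(3),"minz",z.round(3),"rot",round(np.degrees((path[-2][1].inv()*b).magnitude()),1),"tilt",np.degrees(np.arccos(-b.apply([0,0,1])[2])).round(0))
    path[-1]=(pt,rt); pickle.dump(path,open("path.pkl","wb"))
E
python3 stage1.py
```

```text
yaw 66.08427972836698 tool in piece [-1.44059204e-02 -3.84629100e-17  9.26519700e-03] [ 1.79808596e+02  2.99403309e+01 -9.55298373e-02]
[-0.4   0.65  0.77  1.58  0.09  1.13 -0.18] [-0.04  0.8  -0.51  1.68  1.18  1.66  2.09]
[ 0.51  -0.239  0.115] minz 0.099 rot 15.4 tilt 33.0
[ 0.498 -0.229  0.103] minz 0.084 rot 15.3 tilt 36.0
[ 0.489 -0.22   0.095] minz 0.071 rot 15.2 tilt 39.0
[ 0.481 -0.212  0.088] minz 0.058 rot 15.0 tilt 42.0
[ 0.477 -0.204  0.084] minz 0.048 rot 14.9 tilt 45.0
[ 0.476 -0.197  0.081] minz 0.04 rot 14.7 tilt 48.0
[ 0.478 -0.19   0.08 ] minz 0.035 rot 14.5 tilt 51.0
[ 0.483 -0.182  0.08 ] minz 0.032 rot 14.2 tilt 53.0
[ 0.491 -0.174  0.081] minz 0.031 rot 13.9 tilt 55.0
[ 0.501 -0.164  0.083] minz 0.032 rot 13.6 tilt 57.0
[ 0.513 -0.153  0.085] minz 0.036 rot 13.3 tilt 58.0
[ 0.528 -0.141  0.089] minz 0.042 rot 12.9 tilt 59.0
[ 0.543 -0.127  0.094] minz 0.05 rot 12.5 tilt 60.0
[ 0.56  -0.111  0.101] minz 0.06 rot 12.1 tilt 60.0
```

```bash
sed -i 's/n=14;/n=21;/; s/a,b=fk(qL+(q1-qL)\*t,sg,L);/a,b=fk(qL+(q1-qL)*t,sg,L); a=a+[0,0,.06*np.sin(np.pi*t)];/' stage1.py; sed -i 's/print(a.round(3),"minz",z.round(3)/(t>.45 and t<.55) and print(a.round(3),"minz",z.round(3)/' stage1.py
cat > nxt.py <<'E'
import sys,pickle; from h import *; from station import robot
s=robot.state(); P=pickle.load(open("path.pkl","rb")); k=int(sys.argv[1]); j=float(sys.argv[2])
print("joints",s["joint_positions"].round(2))
P=(P[k:k+8]+[P[-1]]*8)[:8]
print([[round(float(v),3) for v in row(s,*x)]+[j] for x in P])
E
python3 stage1.py; python3 nxt.py 0 0.04
```

```text
yaw 66.08427972836698 tool in piece [-1.44059204e-02 -3.84629100e-17  9.26519700e-03] [ 1.79808596e+02  2.99403309e+01 -9.55298373e-02]
[-0.4   0.65  0.77  1.58  0.09  1.13 -0.18] [-0.04  0.8  -0.51  1.68  1.18  1.66  2.09]
[ 0.477 -0.192  0.14 ] minz 0.096 rot 9.7 tilt 50.0
[ 0.479 -0.188  0.14 ] minz 0.093 rot 9.6 tilt 52.0
joints [-0.36  0.8   0.71  1.67  0.03  0.93 -0.23]
[[0.0, 0.0, 0.0, -0.02, 0.0, -0.035, 0.04], [0.0, 0.0, 0.0, -0.04, 0.0, -0.069, 0.04], [0.0, 0.0, 0.0, -0.06, 0.0, -0.104, 0.04], [0.033, -0.029, -0.174, -0.056, -0.011, -0.105, 0.04], [0.067, -0.056, -0.347, -0.054, -0.022, -0.106, 0.04], [0.101, -0.079, -0.52, -0.052, -0.032, -0.109, 0.04], [0.135, -0.101, -0.692, -0.05, -0.041, -0.112, 0.04], [0.17, -0.12, -0.863, -0.049, -0.048, -0.115, 0.04]]
```

Request:
servo_tool --steps '[[[0,0,0,-0.02,0,-0.035,0.04],[0,0,0,-0.04,0,-0.069,0.04],[0,0,0,-0.06,0,-0.104,0.04],[0.033,-0.029,-0.174,-0.056,-0.011,-0.105,0.04],[0.067,-0.056,-0.347,-0.054,-0.022,-0.106,0.04],[0.101,-0.079,-0.52,-0.052,-0.032,-0.109,0.04],[0.135,-0.101,-0.692,-0.05,-0.041,-0.112,0.04],[0.17,-0.12,-0.863,-0.049,-0.048,-0.115,0.04]]]'

```text
t: 5.85
tcp_pos: [0.4853, -0.2165, 0.1318]
ee_rot: [0.0, 0.509, 0.789, -0.345]
wrist_force: [0.1, 0.1, -2.7]
gripper_width: 0.0551
```

```bash
python3 nxt.py 8 0.04
```

```text
joints [-0.38  0.65  0.58  1.58  0.3   1.32  0.45]
[[0.032, -0.019, -0.164, 0.005, -0.004, -0.004, 0.04], [0.064, -0.036, -0.334, 0.009, -0.006, -0.007, 0.04], [0.097, -0.052, -0.502, 0.013, -0.007, -0.01, 0.04], [0.129, -0.068, -0.668, 0.017, -0.007, -0.014, 0.04], [0.162, -0.084, -0.833, 0.02, -0.005, -0.017, 0.04], [0.196, -0.099, -0.995, 0.023, -0.002, -0.02, 0.04], [0.231, -0.115, -1.156, 0.026, 0.003, -0.023, 0.04], [0.267, -0.131, -1.313, 0.029, 0.009, -0.026, 0.04]]
```

Holding (force −2.7 N, width 55 mm). Continue.

Request:
servo_tool --steps '[[[0.032,-0.019,-0.164,0.005,-0.004,-0.004,0.04],[0.064,-0.036,-0.334,0.009,-0.006,-0.007,0.04],[0.097,-0.052,-0.502,0.013,-0.007,-0.01,0.04],[0.129,-0.068,-0.668,0.017,-0.007,-0.014,0.04],[0.162,-0.084,-0.833,0.02,-0.005,-0.017,0.04],[0.196,-0.099,-0.995,0.023,-0.002,-0.02,0.04],[0.231,-0.115,-1.156,0.026,0.003,-0.023,0.04],[0.267,-0.131,-1.313,0.029,0.009,-0.026,0.04]]]'

```text
t: 6.85
tcp_pos: [0.4874, -0.1766, 0.1348]
ee_rot: [-0.225, -0.106, 0.883, -0.397]
wrist_force: [-0.3, -0.3, -3.0]
gripper_width: 0.0551
```

```bash
python3 nxt.py 16 0.04
```

```text
joints [-0.39  0.68  0.3   1.63  0.61  1.43  1.43]
[[0.037, -0.012, -0.15, -0.006, 0.003, -0.005, 0.04], [0.076, -0.024, -0.302, -0.014, 0.007, -0.01, 0.04], [0.117, -0.034, -0.451, -0.024, 0.011, -0.016, 0.04], [0.16, -0.044, -0.597, -0.034, 0.017, -0.021, 0.04], [0.206, -0.052, -0.739, -0.045, 0.022, -0.028, 0.04], [0.254, -0.058, -0.877, -0.057, 0.028, -0.035, 0.04], [0.305, -0.062, -1.011, -0.069, 0.034, -0.043, 0.04], [0.359, -0.064, -1.139, -0.081, 0.04, -0.052, 0.04]]
```

Request:
servo_tool --steps '[[[0.037,-0.012,-0.15,-0.006,0.003,-0.005,0.04],[0.076,-0.024,-0.302,-0.014,0.007,-0.01,0.04],[0.117,-0.034,-0.451,-0.024,0.011,-0.016,0.04],[0.16,-0.044,-0.597,-0.034,0.017,-0.021,0.04],[0.206,-0.052,-0.739,-0.045,0.022,-0.028,0.04],[0.254,-0.058,-0.877,-0.057,0.028,-0.035,0.04],[0.305,-0.062,-1.011,-0.069,0.034,-0.043,0.04],[0.359,-0.064,-1.139,-0.081,0.04,-0.052,0.04]]]'

```text
t: 7.85
tcp_pos: [0.56, -0.1101, 0.0978]
ee_rot: [0.354, 0.613, -0.612, 0.352]
wrist_force: [1.0, 0.4, -2.8]
gripper_width: 0.0552
```

```bash
cat > low.py <<'E'
import sys; from h import *; from station import robot; import pickle
d=np.radians; Rpt,ppt=pickle.load(open("hold1.pkl","rb")); s=robot.state()
def target(x,y,hd,z):
    h=d(hd+180); zp=np.array([np.cos(h),np.sin(h),0]); xp=np.array([0,0,1.]); R0=R.from_matrix(np.c_[xp,np.cross(zp,xp),zp])
    return np.array([x,y,z+.055])+R0.apply(ppt), R0*Rpt
print(s["t"],s["tcp_pos"],s["wrist_force"].round(1),"joints",s["joint_positions"].round(2))
Rp=quat(s)*Rpt.inv(); print("end bottom",(s["tcp_pos"]-Rp.apply(ppt)+Rp.apply([-.055,0,.021])).round(4),"x axis",Rp.apply([1,0,0]).round(3))
for z in map(float,sys.argv[1:]): print(z,row(s,*target(.56,-.12,270,z)).tolist())
E
python3 low.py .06 .02 .01 .004 .002 .001 0 -.001
```

```text
7.85 [ 0.56001554 -0.11005173  0.09776714] [ 1.   0.4 -2.8] joints [-0.44  0.75  0.08  1.68  0.91  1.37  2.26]
end bottom [ 0.5598 -0.0982  0.0572] x axis [ 0.004 -0.002  1.   ]
0.06 [-0.0011, 0.0018, 0.0055, 0.0028, 0.0, -0.0008]
0.02 [-0.0011, 0.0018, 0.0055, -0.0318, -0.0001, 0.0192]
0.01 [-0.0011, 0.0018, 0.0055, -0.0405, -0.0002, 0.0242]
0.004 [-0.0011, 0.0018, 0.0055, -0.0457, -0.0002, 0.0272]
0.002 [-0.0011, 0.0018, 0.0055, -0.0474, -0.0002, 0.0282]
0.001 [-0.0011, 0.0018, 0.0055, -0.0483, -0.0002, 0.0287]
0.0 [-0.0011, 0.0018, 0.0055, -0.0492, -0.0002, 0.0292]
-0.001 [-0.0011, 0.0018, 0.0055, -0.05, -0.0002, 0.0297]
```

Request:
servo_tool --steps '[[[-0.001,0.002,0.005,-0.014,0,0.009,0.04],[-0.001,0.002,0.005,-0.032,0,0.019,0.04],[-0.001,0.002,0.005,-0.04,0,0.024,0.04],[-0.001,0.002,0.005,-0.0445,0,0.0265,0.04],[-0.001,0.002,0.005,-0.0457,0,0.0272,0.04],[-0.001,0.002,0.005,-0.0457,0,0.0272,0.04],[-0.001,0.002,0.005,-0.0457,0,0.0272,0.04],[-0.001,0.002,0.005,-0.0457,0,0.0272,0.04]]]'

```text
t: 8.85
tcp_pos: [0.56, -0.1107, 0.045]
ee_rot: [-0.354, -0.611, 0.613, -0.354]
wrist_force: [0.8, 0.9, -2.2]
gripper_width: 0.0551
```

```bash
python3 low.py .003 .002 .001 0 -.001 -.002 -.003; python3 snap.py s2 side; python3 - <<'E'
import cv2
im=cv2.imread("pics/s2.png")[130:280,250:450]
cv2.imwrite("pics/s2c.png",cv2.resize(im,None,fx=4,fy=4,interpolation=cv2.INTER_CUBIC))
E
```

```text
8.85 [ 0.56000364 -0.11065058  0.04497126] [ 0.8  0.9 -2.2] joints [-0.44  0.84  0.08  1.68  0.92  1.31  2.19]
end bottom [ 0.56   -0.0989  0.0044] x axis [-0. -0.  1.]
0.003 [-0.0005, 0.0001, -0.0003, -0.0012, 0.0, 0.0008]
0.002 [-0.0005, 0.0001, -0.0003, -0.002, 0.0, 0.0013]
0.001 [-0.0005, 0.0001, -0.0003, -0.0029, 0.0, 0.0018]
0.0 [-0.0005, 0.0001, -0.0003, -0.0038, 0.0, 0.0023]
-0.001 [-0.0005, 0.0001, -0.0003, -0.0046, 0.0, 0.0028]
-0.002 [-0.0005, 0.0001, -0.0003, -0.0055, 0.0, 0.0033]
-0.003 [-0.0005, 0.0001, -0.0003, -0.0064, 0.0, 0.0038]
```

View pics/s2c.png

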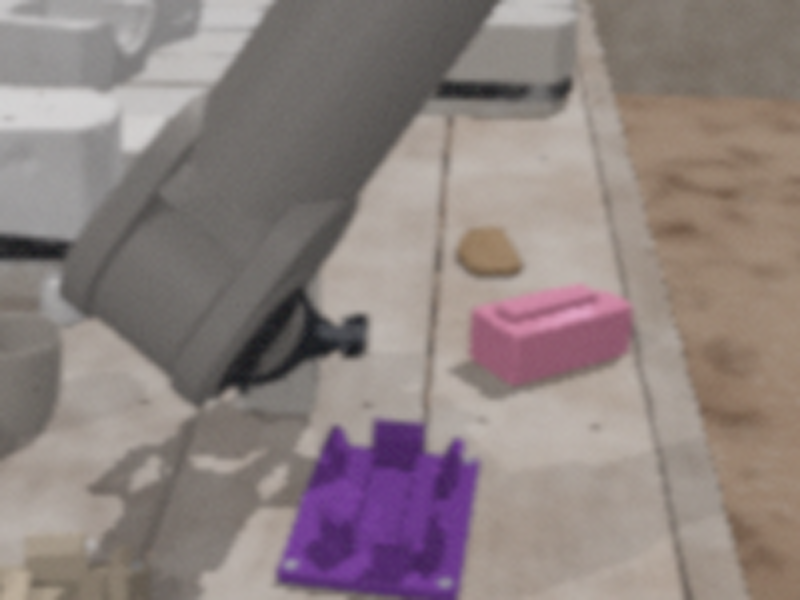

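Request:
servo_tool --steps '[[[0,0,0,-0.001,0,0.0006,0.04],[0,0,0,-0.0018,0,0.001,0.04],[0,0,0,-0.0024,0,0.0014,0.04],[0,0,0,-0.003,0,0.0018,0.04],[0,0,0,-0.0036,0,0.0021,0.04],[0,0,0,-0.0042,0,0.0024,0.04],[0,0,0,-0.0042,0,0.0024,0.04],[0,0,0,-0.0042,0,0.0024,0.04]]]'

```text
t: 9.9
tcp_pos: [0.56, -0.1106, 0.0401]
ee_rot: [-0.354, -0.611, 0.613, -0.354]
wrist_force: [-0.1, -0.3, -3.3]
gripper_width: 0.0553
```

```bash
python3 low.py 0 -.001 -.002 -.003 -.004
```

```text
9.9 [ 0.55996307 -0.11063556  0.04008154] [-0.1 -0.3 -3.3] joints [-0.44  0.85  0.08  1.68  0.93  1.31  2.18]
end bottom [ 5.60e-01 -9.89e-02 -5.00e-04] x axis [-0.  0.  1.]
0.0 [-0.0004, -0.0, -0.0002, 0.0005, -0.0, -0.0002]
-0.001 [-0.0004, -0.0, -0.0002, -0.0004, -0.0, 0.0003]
-0.002 [-0.0004, -0.0, -0.0002, -0.0012, -0.0, 0.0008]
-0.003 [-0.0004, -0.0, -0.0002, -0.0021, -0.0, 0.0013]
-0.004 [-0.0004, -0.0, -0.0002, -0.003, -0.0, 0.0018]
```

Request:
servo_tool --steps '[[[0,0,0,-0.0004,0,0.0003,0.04],[0,0,0,-0.0008,0,0.0005,0.04],[0,0,0,-0.0012,0,0.0008,0.04],[0,0,0,-0.0016,0,0.001,0.04],[0,0,0,-0.0018,0,0.0011,0.04],[0,0,0,-0.0018,0,0.0011,0.04],[0,0,0,-0.0018,0,0.0011,0.04],[0,0,0,-0.0018,0,0.0011,0.04]]]'

```text
t: 10.9
tcp_pos: [0.56, -0.1107, 0.0397]
ee_rot: [-0.355, -0.611, 0.613, -0.354]
wrist_force: [-3.3, 3.5, 6.5]
gripper_width: 0.0556
```

```bash
python3 low.py -.002 -.003 -.004 -.005
```

```text
10.9 [ 0.55999361 -0.11070104  0.0397079 ] [-3.3  3.5  6.5] joints [-0.44  0.85  0.08  1.68  0.93  1.31  2.18]
end bottom [ 0.56   -0.0991 -0.0009] x axis [-0.001  0.002  1.   ]
-0.002 [-0.0003, -0.0024, -0.0012, -0.0009, -0.0, 0.0006]
-0.003 [-0.0003, -0.0024, -0.0012, -0.0018, -0.0, 0.0011]
-0.004 [-0.0003, -0.0024, -0.0012, -0.0027, -0.0, 0.0016]
-0.005 [-0.0003, -0.0024, -0.0012, -0.0036, -0.0, 0.0021]
```

Request:
servo_tool --steps '[[[0,0,0,0.0005,0,-0.0003,0.052],[0,0,0,0.0005,0,-0.0003,0.058],[0,0,0,0.0005,0,-0.0003,0.064],[0,0,0,0.0005,0,-0.0003,0.072],[0,0,0,0.0005,0,-0.0003,0.08],[0,0,0,0.0005,0,-0.0003,0.085],[0,0,0,0.0005,0,-0.0003,0.085],[0,0,0,0.0005,0,-0.02,0.085]]]'

```text
t: 11.9
tcp_pos: [0.5589, -0.0951, 0.0505]
ee_rot: [-0.357, -0.61, 0.613, -0.354]
wrist_force: [0.9, -0.6, 1.0]
gripper_width: 0.0851
```

```bash
cat > stage2.py <<'E'
from ik import *; from h import *; from station import robot
d=np.radians; s=robot.state(); q0=s["joint_positions"]; p=s["tcp_pos"]; Rt=quat(s)
z2=np.array([0,np.sin(d(60)),-np.cos(d(60))]); T2=tool(z2,[1,0,0]); g2=np.array([.56,-.12+.019,.053])
A=ik(p-.13*Rt.apply([0,0,1])+[0,0,.03],Rt,[q0])[0]
hov=g2+z2*(.023-.12)
B=min(ik(hov,T2,[np.array([.83,1.01,-.38,1.36,-.53,1.46,.77]),q0,A]),key=lambda q:abs(q-A).max())
print(A.round(2),B.round(2))
n=21; path=[]
pa,ra=fk(A,sg,L); dp=(p-.13*Rt.apply([0,0,1])+[0,0,.03]-p)
for t in (1/3,2/3,1): path.append((p+dp*t,Rt))
import sys; bump=float(sys.argv[1])
for t in np.linspace(0,1,n+1)[1:]:
    a,b=fk(A+(B-A)*t,sg,L); a=a+[0,0,bump*np.sin(np.pi*t)]; path.append((a,b))
path[-1]=(hov,T2)
for i,(a,b) in enumerate(path):
    z=b.apply([0,0,1]); pts=a-np.outer(np.linspace(0,.38,20),z)
    def dist(P,c,h): q=P-np.array([*c,0]); q[:,2]=np.maximum(q[:,2]-h,0); return np.linalg.norm(q,axis=1).min().round(3)
    if i%2==1: print(i,a.round(3),"tilt",round(np.degrees(np.arccos(-z[2]))),"head",round(np.degrees(np.arctan2(z[1],z[0]))),"rot",round(np.degrees((path[i-1][1].inv()*b).magnitude()),1),"d piece",dist(pts.copy(),(.56,-.099),.11),"cup",dist(pts.copy(),(.744,-.052),.068),"zmin",pts[:,2].min().round(3))
pickle.dump(path,open("path.pkl","wb"))
E
python3 stage2.py .16; python3 nxt.py 0 .085
```

```text
[-0.58  0.77  0.02  1.49  0.82  1.61  2.28] [ 0.7   1.    0.01  1.14 -0.74  1.79  0.85]
1 [ 0.559 -0.02   0.113] tilt 60 head -90 rot 0.0 d piece 0.079 cup 0.193 zmin 0.113
3 [ 0.543 -0.003  0.153] tilt 58 head -98 rot 9.0 d piece 0.106 cup 0.223 zmin 0.153
5 [ 0.511 -0.034  0.17 ] tilt 53 head -113 rot 9.0 d piece 0.101 cup 0.255 zmin 0.17
7 [ 0.483 -0.052  0.185] tilt 49 head -130 rot 9.0 d piece 0.117 cup 0.282 zmin 0.185
9 [ 0.463 -0.061  0.197] tilt 46 head -148 rot 9.0 d piece 0.136 cup 0.298 zmin 0.197
11 [ 0.452 -0.063  0.201] tilt 44 head -166 rot 8.9 d piece 0.146 cup 0.304 zmin 0.201
13 [ 0.453 -0.065  0.198] tilt 43 head 175 rot 8.8 d piece 0.143 cup 0.302 zmin 0.198
15 [ 0.464 -0.069  0.188] tilt 44 head 155 rot 8.7 d piece 0.127 cup 0.293 zmin 0.188
17 [ 0.483 -0.08   0.17 ] tilt 47 head 137 rot 8.6 d piece 0.099 cup 0.276 zmin 0.17
19 [ 0.508 -0.102  0.148] tilt 50 head 120 rot 8.4 d piece 0.064 cup 0.254 zmin 0.148
21 [ 0.536 -0.137  0.124] tilt 55 head 104 rot 8.3 d piece 0.047 cup 0.232 zmin 0.124
23 [ 0.56  -0.185  0.102] tilt 60 head 90 rot 8.0 d piece 0.086 cup 0.229 zmin 0.102
joints [-0.46  0.84  0.07  1.66  0.91  1.35  2.19]
[[0.0, 0.0, 0.0, 0.009, 0.0, -0.048, 0.085], [0.0, 0.0, 0.0, 0.017, 0.0, -0.097, 0.085], [0.0, 0.0, 0.0, 0.026, 0.0, -0.145, 0.085], [-0.112, -0.043, 0.1, 0.043, 0.016, -0.131, 0.085], [-0.226, -0.08, 0.201, 0.059, 0.033, -0.12, 0.085], [-0.341, -0.112, 0.302, 0.074, 0.048, -0.112, 0.085], [-0.458, -0.138, 0.404, 0.086, 0.063, -0.107, 0.085], [-0.576, -0.16, 0.504, 0.096, 0.076, -0.104, 0.085]]
```

```bash
sed -i 's/.023-.12)/.023-.16)/; s/np.sin(np.pi\*t)\]/np.sin(np.pi*t**2)]/' stage2.py; python3 stage2.py .16; python3 nxt.py 0 .085
```

```text
[-0.58  0.77  0.02  1.49  0.82  1.61  2.28] [ 0.75  1.02 -0.03  1.02 -0.7   1.86  0.8 ]
1 [ 0.559 -0.02   0.113] tilt 60 head -90 rot 0.0 d piece 0.079 cup 0.193 zmin 0.113
3 [ 0.545 -0.003  0.131] tilt 58 head -98 rot 9.2 d piece 0.099 cup 0.215 zmin 0.131
5 [ 0.516 -0.035  0.113] tilt 53 head -113 rot 9.2 d piece 0.078 cup 0.231 zmin 0.113
7 [ 0.491 -0.054  0.109] tilt 49 head -130 rot 9.1 d piece 0.083 cup 0.237 zmin 0.109
9 [ 0.473 -0.065  0.118] tilt 46 head -148 rot 9.1 d piece 0.088 cup 0.241 zmin 0.118
11 [ 0.465 -0.07   0.139] tilt 44 head -167 rot 9.0 d piece 0.096 cup 0.253 zmin 0.139
13 [ 0.468 -0.076  0.168] tilt 43 head 174 rot 8.9 d piece 0.11 cup 0.273 zmin 0.168
15 [ 0.479 -0.085  0.198] tilt 44 head 155 rot 8.7 d piece 0.121 cup 0.29 zmin 0.198
17 [ 0.498 -0.101  0.217] tilt 46 head 137 rot 8.5 d piece 0.124 cup 0.292 zmin 0.217
19 [ 0.52  -0.128  0.214] tilt 50 head 120 rot 8.3 d piece 0.115 cup 0.278 zmin 0.214
21 [ 0.542 -0.168  0.18 ] tilt 54 head 104 rot 8.1 d piece 0.1 cup 0.258 zmin 0.18
23 [ 0.56  -0.22   0.122] tilt 60 head 90 rot 7.8 d piece 0.121 cup 0.255 zmin 0.122
joints [-0.46  0.84  0.07  1.66  0.91  1.35  2.19]
[[0.0, 0.0, 0.0, 0.009, 0.0, -0.048, 0.085], [0.0, 0.0, 0.0, 0.017, 0.0, -0.097, 0.085], [0.0, 0.0, 0.0, 0.026, 0.0, -0.145, 0.085], [-0.113, -0.042, 0.105, 0.025, 0.015, -0.12, 0.085], [-0.227, -0.079, 0.211, 0.024, 0.029, -0.099, 0.085], [-0.343, -0.11, 0.317, 0.025, 0.044, -0.083, 0.085], [-0.461, -0.136, 0.421, 0.027, 0.057, -0.072, 0.085], [-0.58, -0.156, 0.526, 0.031, 0.069, -0.064, 0.085]]
```

```bash
sed -i 's/np.sin(np.pi\*t\*\*2)\]/abs(np.sin(np.pi*t**1.3))**.7]/' stage2.py; python3 stage2.py .15; python3 nxt.py 0 .085
```

```text
[-0.58  0.77  0.02  1.49  0.82  1.61  2.28] [ 0.75  1.02 -0.03  1.02 -0.7   1.86  0.8 ]
1 [ 0.559 -0.02   0.113] tilt 60 head -90 rot 0.0 d piece 0.079 cup 0.193 zmin 0.113
3 [ 0.545 -0.003  0.151] tilt 58 head -98 rot 9.2 d piece 0.105 cup 0.221 zmin 0.151
5 [ 0.516 -0.035  0.159] tilt 53 head -113 rot 9.2 d piece 0.093 cup 0.247 zmin 0.159
7 [ 0.491 -0.054  0.169] tilt 49 head -130 rot 9.1 d piece 0.101 cup 0.266 zmin 0.169
9 [ 0.473 -0.065  0.178] tilt 46 head -148 rot 9.1 d piece 0.116 cup 0.278 zmin 0.178
11 [ 0.465 -0.07   0.187] tilt 44 head -167 rot 9.0 d piece 0.126 cup 0.286 zmin 0.187
13 [ 0.468 -0.076  0.195] tilt 43 head 174 rot 8.9 d piece 0.127 cup 0.291 zmin 0.195
15 [ 0.479 -0.085  0.198] tilt 44 head 155 rot 8.7 d piece 0.121 cup 0.29 zmin 0.198
17 [ 0.498 -0.101  0.196] tilt 46 head 137 rot 8.5 d piece 0.106 cup 0.282 zmin 0.196
19 [ 0.52  -0.128  0.188] tilt 50 head 120 rot 8.3 d piece 0.092 cup 0.265 zmin 0.188
21 [ 0.542 -0.168  0.169] tilt 54 head 104 rot 8.1 d piece 0.092 cup 0.254 zmin 0.169
23 [ 0.56  -0.22   0.122] tilt 60 head 90 rot 7.8 d piece 0.121 cup 0.255 zmin 0.122
joints [-0.46  0.84  0.07  1.66  0.91  1.35  2.19]
[[0.0, 0.0, 0.0, 0.009, 0.0, -0.048, 0.085], [0.0, 0.0, 0.0, 0.017, 0.0, -0.097, 0.085], [0.0, 0.0, 0.0, 0.026, 0.0, -0.145, 0.085], [-0.113, -0.042, 0.105, 0.042, 0.015, -0.13, 0.085], [-0.227, -0.079, 0.211, 0.054, 0.029, -0.117, 0.085], [-0.343, -0.11, 0.317, 0.065, 0.044, -0.106, 0.085], [-0.461, -0.136, 0.421, 0.074, 0.057, -0.099, 0.085], [-0.58, -0.156, 0.526, 0.083, 0.069, -0.094, 0.085]]
```

Good clearances. Go.

Request:
servo_tool --steps '[[[0,0,0,0.009,0,-0.048,0.085],[0,0,0,0.017,0,-0.097,0.085],[0,0,0,0.026,0,-0.145,0.085],[-0.113,-0.042,0.105,0.042,0.015,-0.13,0.085],[-0.227,-0.079,0.211,0.054,0.029,-0.117,0.085],[-0.343,-0.11,0.317,0.065,0.044,-0.106,0.085],[-0.461,-0.136,0.421,0.074,0.057,-0.099,0.085],[-0.58,-0.156,0.526,0.083,0.069,-0.094,0.085]]]'

```text
t: 12.9
tcp_pos: [0.4902, -0.0526, 0.1699]
ee_rot: [-0.363, -0.33, 0.849, -0.197]
wrist_force: [0.4, -0.6, 0.2]
gripper_width: 0.0852
```

```bash
python3 nxt.py 8 .085
```

```text
joints [-0.34  0.73  0.14  1.33  0.4   1.79  2.05]
[[-0.113, -0.014, 0.105, 0.011, 0.001, 0.006, 0.085], [-0.23, -0.025, 0.212, 0.02, 0.003, 0.01, 0.085], [-0.346, -0.031, 0.318, 0.028, 0.004, 0.011, 0.085], [-0.464, -0.033, 0.422, 0.033, 0.003, 0.011, 0.085], [-0.581, -0.031, 0.524, 0.037, 0.001, 0.01, 0.085], [-0.7, -0.025, 0.623, 0.04, -0.003, 0.008, 0.085], [-0.819, -0.015, 0.72, 0.041, -0.009, 0.006, 0.085], [-0.94, -0.001, 0.812, 0.04, -0.017, 0.005, 0.085]]
```

Request:
servo_tool --steps '[[[-0.113,-0.014,0.105,0.011,0.001,0.006,0.085],[-0.23,-0.025,0.212,0.02,0.003,0.01,0.085],[-0.346,-0.031,0.318,0.028,0.004,0.011,0.085],[-0.464,-0.033,0.422,0.033,0.003,0.011,0.085],[-0.581,-0.031,0.524,0.037,0.001,0.01,0.085],[-0.7,-0.025,0.623,0.04,-0.003,0.008,0.085],[-0.819,-0.015,0.72,0.041,-0.009,0.006,0.085],[-0.94,-0.001,0.812,0.04,-0.017,0.005,0.085]]]'

```text
t: 13.9
tcp_pos: [0.4797, -0.0831, 0.1986]
ee_rot: [-0.365, 0.215, 0.903, 0.076]
wrist_force: [0.0, 0.2, -1.4]
gripper_width: 0.0849
```

```bash
python3 nxt.py 16 .085
```

```text
joints [ 0.15  0.78  0.17  1.09 -0.23  2.03  1.41]
[[-0.112, 0.019, 0.095, -0.008, -0.004, -0.007, 0.085], [-0.224, 0.043, 0.19, -0.019, -0.008, -0.015, 0.085], [-0.336, 0.071, 0.282, -0.033, -0.014, -0.023, 0.085], [-0.447, 0.102, 0.37, -0.049, -0.022, -0.031, 0.085], [-0.558, 0.138, 0.454, -0.067, -0.033, -0.038, 0.085], [-0.668, 0.176, 0.532, -0.089, -0.047, -0.043, 0.085], [-0.778, 0.219, 0.606, -0.113, -0.065, -0.045, 0.085], [-0.887, 0.265, 0.674, -0.15, -0.085, -0.035, 0.085]]
```

Request:
servo_tool --steps '[[[-0.112,0.019,0.095,-0.008,-0.004,-0.007,0.085],[-0.224,0.043,0.19,-0.019,-0.008,-0.015,0.085],[-0.336,0.071,0.282,-0.033,-0.014,-0.023,0.085],[-0.447,0.102,0.37,-0.049,-0.022,-0.031,0.085],[-0.558,0.138,0.454,-0.067,-0.033,-0.038,0.085],[-0.668,0.176,0.532,-0.089,-0.047,-0.043,0.085],[-0.778,0.219,0.606,-0.113,-0.065,-0.045,0.085],[-0.887,0.265,0.674,-0.15,-0.085,-0.035,0.085]]]'

```text
t: 14.9
tcp_pos: [0.5617, -0.2198, 0.1239]
ee_rot: [-0.352, 0.612, 0.613, 0.355]
wrist_force: [0.4, 0.3, -0.4]
gripper_width: 0.0846
```

```bash
cat > g2.py <<'E'
from h import *; from station import robot; import sys
s=robot.state(); d=np.radians; print(s["t"],s["tcp_pos"],s["joint_positions"].round(2))
z2=np.array([0,np.sin(d(60)),-np.cos(d(60))]); T2=tool(z2,[1,0,0]); g2=np.array([.56,-.12+.019,.053])
for b in map(float,sys.argv[1:]): print(b,row(s,g2+z2*(.023-b),T2).tolist())
E
python3 g2.py .16 .12 .08 .04 0; python3 snap.py w3 wrist
```

```text
14.9 [ 0.56165309 -0.21977827  0.1238606 ] [ 0.68  1.02  0.13  1.03 -0.81  1.9   0.86]
0.16 [0.0029, 0.0004, 0.0034, -0.002, -0.0017, 0.0013]
0.12 [0.0029, 0.0004, 0.0034, -0.002, -0.0018, 0.0413]
0.08 [0.0029, 0.0004, 0.0034, -0.0019, -0.0019, 0.0813]
0.04 [0.0029, 0.0004, 0.0034, -0.0019, -0.002, 0.1213]
0.0 [0.0029, 0.0004, 0.0034, -0.0019, -0.0021, 0.1613]
```

View pics/w3.png

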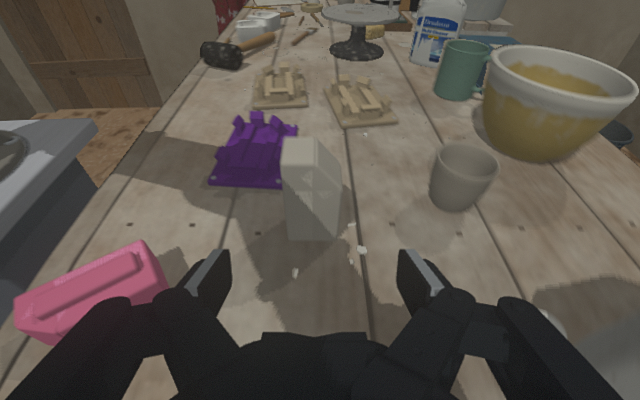

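```bash
python3 - <<'E'
from h import *; import pickle
m,s=pickle.load(open("pics/w3.pkl","rb"))
print(proj(m,[[.532,-.12,0],[.588,-.12,0],[.532,-.12,.11],[.563,-.12,.11],[.588,-.12,.08]]).round(0).tolist())
E
```

```text
[[286.0, 241.0], [336.0, 241.0], [277.0, 162.0], [314.0, 162.0], [342.0, 188.0]]
```

Request:
servo_tool --steps '[[[0.003,0,0.003,-0.002,-0.002,0.022,0.085],[0.003,0,0.003,-0.002,-0.002,0.047,0.085],[0.003,0,0.003,-0.002,-0.002,0.072,0.085],[0.003,0,0.003,-0.002,-0.002,0.097,0.085],[0.003,0,0.003,-0.002,-0.002,0.117,0.085],[0.003,0,0.003,-0.002,-0.002,0.135,0.085],[0.003,0,0.003,-0.002,-0.002,0.145,0.085],[0.003,0,0.003,-0.002,-0.002,0.145,0.085]]]'

```text
t: 15.95
tcp_pos: [0.5552, -0.0998, 0.0399]
ee_rot: [-0.357, 0.619, 0.606, 0.351]
wrist_force: [-0.6, 0.1, 0.6]
gripper_width: 0.0848
```

```bash
python3 g2.py 0.01 0
```

```text
15.95 [ 0.55520572 -0.0998444   0.03991377] [ 0.56  0.98  0.1   1.36 -0.85  1.62  0.97]
0.01 [0.0016, -0.0002, -0.0203, 0.0108, 0.0046, 0.0055]
0.0 [0.0016, -0.0002, -0.0203, 0.0108, 0.0046, 0.0155]
```

Request:
servo_tool --steps '[[[0,0,-0.02,0.0108,0.0046,0.002,0.085],[0,0,-0.02,0.0108,0.0046,0.006,0.085],[0,0,-0.02,0.0108,0.0046,0.011,0.085],[0,0,-0.02,0.0108,0.0046,0.0155,0.085],[0,0,-0.02,0.0108,0.0046,0.0155,0.085],[0,0,-0.02,0.0108,0.0046,0.0155,0.085],[0,0,-0.02,0.0108,0.0046,0.0155,0.085],[0,0,-0.02,0.0108,0.0046,0.0155,0.085]]]'

```text
t: 16.95
tcp_pos: [0.5601, -0.0813, 0.0415]
ee_rot: [-0.353, 0.613, 0.612, 0.354]
wrist_force: [1.2, -1.5, -0.5]
gripper_width: 0.0848
```

```bash
python3 g2.py 0
```

```text
16.95 [ 0.56012004 -0.08127567  0.04147608] [ 0.54  0.97  0.09  1.39 -0.86  1.6   0.98]
0.0 [0.0019, -0.0, -0.0002, 0.0001, -0.0001, 0.0002]
```

Request:
servo_tool --steps '[[[0.002,0,0,0,0,0,0.075],[0.002,0,0,0,0,0,0.066],[0.002,0,0,0,0,0,0.06],[0.002,0,0,0,0,0,0.056],[0.002,0,0,0,0,0,0.04],[0.002,0,0,0,0,0,0.04],[0.002,0,0,0,0,0,0.04],[0.002,0,0,0,0,0,0.04]]]'

```text
t: 17.95
tcp_pos: [0.56, -0.0814, 0.0415]
ee_rot: [-0.354, 0.612, 0.612, 0.353]
wrist_force: [-0.6, -0.7, -0.1]
gripper_width: 0.0551
```

```bash
cat > stage3.py <<'E'
from ik import *; from h import *; from station import robot
s=robot.state(); q0=s["joint_positions"]; p=s["tcp_pos"]; Rt=quat(s)
y=Rt.apply([0,1,0]); y[2]=0; y/=np.linalg.norm(y); x=np.array([0,0,1.]); Rp=R.from_matrix(np.c_[x,y,np.cross(x,y)])
c=np.array([.56,-.12,.055]); c=c+y*((p-c)@y); Rpt=Rp.inv()*Rt; ppt=Rp.inv().apply(p-c); print("tool in piece",ppt,"tool z in piece",Rpt.apply([0,0,1]).round(3))
pickle.dump((Rpt,ppt),open("hold2.pkl","wb"))
def fin(h,N=(.6452,.1966,100.5)):
    xx=Rz(N[2]).apply([1,0,0]); zz=np.array([0,0,-1.]); R0=R.from_matrix(np.c_[xx,np.cross(zz,xx),zz])
    return np.array([N[0],N[1],.061+h])+R0.apply(ppt), R0*Rpt
A=ik(p+[0,0,.1],Rt,[q0])[0]; pf,rf=fin(.09)
S=ik(pf,rf,[A,np.array([-.75,.87,.34,1.29,.26,1.19,-.44]),np.array([-.3,.87,-.34,1.29,.2,1.19,-.44])]); B=min(S,key=lambda q:abs(q-A).max())
print(A.round(2),B.round(2)); n=21
path=[(p+[0,0,.1*t],Rt) for t in(1/3,2/3,1)]
O=np.array([(a,b,z) for a in(-.055,0,.055) for b in(-.028,.028) for z in(0,.05)])
for t in np.linspace(0,1,n+1)[1:]:
    a,b=fk(A+(B-A)*t,sg,L); a=a+[0,0,.05*np.sin(np.pi*t)]; path.append((a,b))
path[-1]=(pf,rf)
for i,(a,b) in enumerate(path):
    z=b.apply([0,0,1]); r=b*Rpt.inv(); pts=np.r_[a-np.outer(np.linspace(0.02,.38,20),z),a-r.apply(ppt)+r.apply(O)]
    q=pts-[.744,-.052,0]; q[:,2]=np.maximum(q[:,2]-.068,0)
    if i%3==2: print(i,a.round(3),"tilt",round(np.degrees(np.arccos(-z[2]))),"rot",round(np.degrees((path[i-1][1].inv()*b).magnitude()),1),"mv",np.linalg.norm(a-path[i-1][0]).round(3),"cup",np.linalg.norm(q,axis=1).min().round(3),"zmin",pts[:,2].min().round(3))
pickle.dump(path,open("path.pkl","wb"))
E
python3 stage3.py; python3 nxt.py 0 .04
```

```text
tool in piece [-1.34558393e-02 -5.36520782e-17  3.86443344e-02] tool z in piece [-0.5   -0.     0.866]
[ 0.54  0.83  0.1   1.38 -0.85  1.71  0.87] [-0.75  0.78  0.35  1.22  0.27  1.34 -0.38]
2 [ 0.56  -0.081  0.142] tilt 60 rot 0.0 mv 0.033 cup 0.16 zmin 0.1
5 [ 0.548 -0.035  0.123] tilt 50 rot 5.6 mv 0.015 cup 0.173 zmin 0.075
8 [ 0.539 -0.003  0.11 ] tilt 40 rot 5.3 mv 0.01 cup 0.177 zmin 0.061
11 [0.541 0.021 0.101] tilt 31 rot 5.1 mv 0.008 cup 0.174 zmin 0.054
14 [0.556 0.043 0.095] tilt 24 rot 5.0 mv 0.01 cup 0.161 zmin 0.054
17 [0.582 0.073 0.094] tilt 21 rot 4.9 mv 0.015 cup 0.15 zmin 0.061
20 [0.615 0.118 0.099] tilt 23 rot 4.9 mv 0.021 cup 0.166 zmin 0.076
23 [0.648 0.183 0.112] tilt 30 rot 5.0 mv 0.027 cup 0.211 zmin 0.101
joints [ 0.54  0.97  0.09  1.39 -0.86  1.6   0.98]
[[0.0, 0.0, 0.0, 0.029, -0.0, -0.017, 0.04], [0.0, 0.0, 0.0, 0.058, -0.0, -0.033, 0.04], [0.0, 0.0, 0.0, 0.087, -0.0, -0.05, 0.04], [0.071, -0.063, 0.035, 0.089, -0.004, -0.031, 0.04], [0.137, -0.131, 0.066, 0.092, -0.008, -0.015, 0.04], [0.196, -0.203, 0.094, 0.094, -0.012, -0.0, 0.04], [0.249, -0.28, 0.117, 0.096, -0.016, 0.013, 0.04], [0.295, -0.36, 0.137, 0.097, -0.019, 0.024, 0.04]]
```

Request:
servo_tool --steps '[[[0,0,0,0.029,0,-0.017,0.04],[0,0,0,0.058,0,-0.033,0.04],[0,0,0,0.087,0,-0.05,0.04],[0.071,-0.063,0.035,0.089,-0.004,-0.031,0.04],[0.137,-0.131,0.066,0.092,-0.008,-0.015,0.04],[0.196,-0.203,0.094,0.094,-0.012,0,0.04],[0.249,-0.28,0.117,0.096,-0.016,0.013,0.04],[0.295,-0.36,0.137,0.097,-0.019,0.024,0.04]]]'

```text
t: 18.95
tcp_pos: [0.5409, -0.0118, 0.1123]
ee_rot: [-0.347, 0.648, 0.668, 0.119]
wrist_force: [-0.4, 0.1, -3.3]
gripper_width: 0.0551
```

```bash
python3 nxt.py 8 .04
```

```text
joints [ 0.22  0.78  0.17  1.32 -0.59  1.67  0.54]
[[0.036, -0.079, 0.018, 0.006, 0.001, 0.008, 0.04], [0.066, -0.164, 0.036, 0.01, 0.002, 0.015, 0.04], [0.087, -0.251, 0.051, 0.014, 0.004, 0.022, 0.04], [0.101, -0.339, 0.062, 0.018, 0.008, 0.028, 0.04], [0.107, -0.427, 0.071, 0.023, 0.013, 0.033, 0.04], [0.106, -0.514, 0.076, 0.028, 0.019, 0.037, 0.04], [0.096, -0.601, 0.077, 0.034, 0.026, 0.041, 0.04], [0.079, -0.685, 0.075, 0.041, 0.035, 0.045, 0.04]]
```

Request:
servo_tool --steps '[[[0.036,-0.079,0.018,0.006,0.001,0.008,0.04],[0.066,-0.164,0.036,0.01,0.002,0.015,0.04],[0.087,-0.251,0.051,0.014,0.004,0.022,0.04],[0.101,-0.339,0.062,0.018,0.008,0.028,0.04],[0.107,-0.427,0.071,0.023,0.013,0.033,0.04],[0.106,-0.514,0.076,0.028,0.019,0.037,0.04],[0.096,-0.601,0.077,0.034,0.026,0.041,0.04],[0.079,-0.685,0.075,0.041,0.035,0.045,0.04]]]'

```text
t: 19.95
tcp_pos: [0.5633, 0.0531, 0.0934]
ee_rot: [-0.131, 0.66, 0.725, -0.145]
wrist_force: [-0.9, 0.3, -3.3]
gripper_width: 0.0555
```

```bash
python3 nxt.py 16 .04
```

```text
joints [-0.29  0.76  0.3   1.24 -0.18  1.56  0.11]
[[-0.028, -0.08, 0.007, 0.008, 0.009, -0.004, 0.04], [-0.062, -0.158, 0.013, 0.018, 0.019, -0.008, 0.04], [-0.104, -0.232, 0.018, 0.03, 0.029, -0.013, 0.04], [-0.152, -0.303, 0.021, 0.044, 0.04, -0.02, 0.04], [-0.207, -0.368, 0.023, 0.06, 0.051, -0.027, 0.04], [-0.269, -0.429, 0.023, 0.078, 0.062, -0.035, 0.04], [-0.336, -0.483, 0.021, 0.099, 0.072, -0.044, 0.04], [-0.407, -0.532, 0.018, 0.122, 0.082, -0.055, 0.04]]
```

Request:
servo_tool --steps '[[[-0.028,-0.08,0.007,0.008,0.009,-0.004,0.04],[-0.062,-0.158,0.013,0.018,0.019,-0.008,0.04],[-0.104,-0.232,0.018,0.03,0.029,-0.013,0.04],[-0.152,-0.303,0.021,0.044,0.04,-0.02,0.04],[-0.207,-0.368,0.023,0.06,0.051,-0.027,0.04],[-0.269,-0.429,0.023,0.078,0.062,-0.035,0.04],[-0.336,-0.483,0.021,0.099,0.072,-0.044,0.04],[-0.407,-0.532,0.018,0.122,0.082,-0.055,0.04]]]'

```text
t: 20.95
tcp_pos: [0.6471, 0.1854, 0.1108]
ee_rot: [0.199, 0.617, 0.743, -0.166]
wrist_force: [0.4, -2.1, -3.1]
gripper_width: 0.0553
```

```bash
cat > fin.py <<'E'
from h import *; from station import robot; import sys,pickle
s=robot.state(); Rpt,ppt=pickle.load(open("hold2.pkl","rb")); N=(.6452,.1966,100.5)
print(s["t"],s["tcp_pos"],"F",s["wrist_force"].round(1),"w",s["gripper_width"])
Rp=quat(s)*Rpt.inv(); f=s["tcp_pos"]+Rp.apply(np.array([0,0,.042])-ppt)-[N[0],N[1],.019]
print("face in nest mm",(Rz(-N[2]).apply(f)*1000).round(1),"yaw",np.degrees(np.arctan2(*Rp.apply([1,0,0])[[1,0]])).round(2),"zaxis",Rp.apply([0,0,1]).round(3))
def fin(h,dx=0,dy=0):
    xx=Rz(N[2]).apply([1,0,0]); zz=np.array([0,0,-1.]); R0=R.from_matrix(np.c_[xx,np.cross(zz,xx),zz])
    return np.array([N[0],N[1],.061+h])+Rz(N[2]).apply([dx,dy,0])+R0.apply(ppt), R0*Rpt
for h in map(float,sys.argv[1:]): print(h,[round(float(v),4) for v in row(s,*fin(h))])
E
python3 fin.py .09 .06 .04 .03 .02 .01; python3 snap.py t2 top; python3 snap.py s3 side; python3 - <<'E'
import cv2,numpy as np
a=cv2.imread("pics/t2.png")[120:250,140:300]; b=cv2.imread("pics/s3.png")[200:380,200:420]
a=cv2.resize(a,(492,400),interpolation=cv2.INTER_CUBIC)[:, :400]; b=cv2.resize(b,(489,400),interpolation=cv2.INTER_CUBIC)[:,:400]
cv2.imwrite("pics/c3.png",np.hstack([a,b]))
E
```

```text
20.95 [0.6470689  0.18540433 0.11078224] F [ 0.4 -2.1 -3.1] w 0.0553047650342153
face in nest mm [ 2.1  0.2 88.4] yaw 100.56 zaxis [-0.001 -0.    -1.   ]
0.09 [-0.0005, -0.0001, 0.0015, -0.0026, 0.0002, -0.0003]
0.06 [-0.0005, -0.0001, 0.0015, 0.0124, 0.0002, 0.0257]
0.04 [-0.0005, -0.0001, 0.0015, 0.0224, 0.0003, 0.043]
0.03 [-0.0005, -0.0001, 0.0015, 0.0274, 0.0003, 0.0517]
0.02 [-0.0005, -0.0001, 0.0015, 0.0324, 0.0003, 0.0603]
0.01 [-0.0005, -0.0001, 0.0015, 0.0374, 0.0003, 0.069]
```

View pics/c3.png

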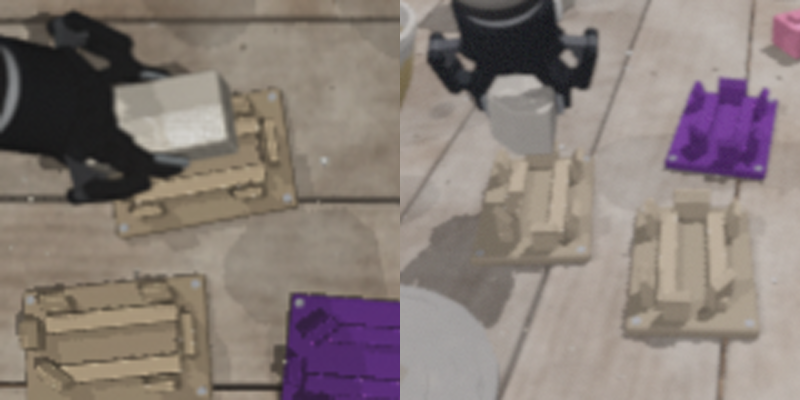

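Request:
servo_tool --steps '[[[0,0,0.0015,0.005,0,0.013,0.04],[0,0,0.0015,0.0124,0,0.0257,0.04],[0,0,0.0015,0.0174,0,0.0345,0.04],[0,0,0.0015,0.0224,0,0.043,0.04],[0,0,0.0015,0.0274,0,0.0517,0.04],[0,0,0.0015,0.031,0,0.0585,0.04],[0,0,0.0015,0.0314,0,0.0585,0.04],[0,0,0.0015,0.0314,0,0.0585,0.04]]]'

```text
t: 22.05
tcp_pos: [0.6461, 0.1915, 0.0436]
ee_rot: [0.197, 0.615, 0.746, -0.163]
wrist_force: [-0.8, 0.0, -3.4]
gripper_width: 0.0552
```

```bash
python3 fin.py .018 .014 .011 .009 .007 .005 .003 .001
```

```text
22.05 [0.64614654 0.19146267 0.04358873] F [-0.8  0.  -3.4] w 0.05524796524474656
face in nest mm [ 8.3  0.1 21.3] yaw 101.03 zaxis [-0.002  0.007 -1.   ]
0.018 [0.0039, -0.0073, 0.0085, -0.0056, -0.0001, 0.0069]
0.014 [0.0039, -0.0073, 0.0085, -0.0036, -0.0001, 0.0104]
0.011 [0.0039, -0.0073, 0.0085, -0.0021, -0.0001, 0.013]
0.009 [0.0039, -0.0073, 0.0085, -0.0011, -0.0001, 0.0147]
0.007 [0.0039, -0.0073, 0.0085, -0.0001, -0.0001, 0.0164]
0.005 [0.0039, -0.0073, 0.0085, 0.0009, -0.0001, 0.0182]
0.003 [0.0039, -0.0073, 0.0085, 0.0018, -0.0001, 0.0199]
0.001 [0.0039, -0.0073, 0.0085, 0.0028, -0.0001, 0.0217]
```

Request:
servo_tool --steps '[[[0.004,-0.007,0.008,-0.0076,0,0.0034,0.04],[0.004,-0.007,0.008,-0.0076,0,0.0034,0.04],[0.004,-0.007,0.008,-0.0076,0,0.0034,0.04],[0.004,-0.007,0.008,-0.0076,0,0.0034,0.04],[0.004,-0.007,0.008,-0.0076,0,0.0034,0.04],[0.004,-0.007,0.008,-0.0076,0,0.0034,0.04],[0.004,-0.007,0.008,-0.0076,0,0.0034,0.04],[0.004,-0.007,0.008,-0.0076,0,0.0034,0.04]]]'

```text
t: 23.05
tcp_pos: [0.6477, 0.1833, 0.0444]
ee_rot: [0.199, 0.618, 0.743, -0.166]
wrist_force: [-0.1, -0.6, -3.1]
gripper_width: 0.0555
```

```bash
python3 fin.py .018 .014 .012 .01 .008
```

```text
23.05 [0.64771353 0.18333534 0.0443974 ] F [-0.1 -0.6 -3.1] w 0.05547677715312697
face in nest mm [-0. -0. 22.] yaw 100.52 zaxis [-0.  0. -1.]
0.018 [-0.0001, -0.0003, 0.0005, 0.0021, -0.0001, 0.0035]
0.014 [-0.0001, -0.0003, 0.0005, 0.0041, -0.0001, 0.0069]
0.012 [-0.0001, -0.0003, 0.0005, 0.0051, -0.0001, 0.0087]
0.01 [-0.0001, -0.0003, 0.0005, 0.0061, -0.0, 0.0104]
0.008 [-0.0001, -0.0003, 0.0005, 0.0071, -0.0, 0.0121]
```

Request:
servo_tool --steps '[[[0,0,0,0.001,0,0.0018,0.04],[0,0,0,0.0021,0,0.0035,0.04],[0,0,0,0.0031,0,0.0053,0.04],[0,0,0,0.0041,0,0.007,0.04],[0,0,0,0.0051,0,0.0087,0.04],[0,0,0,0.0061,0,0.0104,0.04],[0,0,0,0.0061,0,0.0104,0.04],[0,0,0,0.0061,0,0.0104,0.04]]]'

```text
t: 24.05
tcp_pos: [0.6477, 0.1835, 0.0324]
ee_rot: [0.199, 0.618, 0.743, -0.165]
wrist_force: [0.6, -0.4, -3.3]
gripper_width: 0.0556
```

```bash
python3 fin.py .01 .008 .006 .004 .002 .001 0
```

```text
24.05 [0.64774536 0.18345966 0.03237864] F [ 0.6 -0.4 -3.3] w 0.055573602708156006
face in nest mm [ 0.1 -0.1 10. ] yaw 100.52 zaxis [-0.  0. -1.]
0.01 [-0.0, -0.0003, 0.0005, -0.0001, -0.0001, 0.0001]
0.008 [-0.0, -0.0003, 0.0005, 0.0009, -0.0001, 0.0018]
0.006 [-0.0, -0.0003, 0.0005, 0.0019, -0.0001, 0.0035]
0.004 [-0.0, -0.0003, 0.0005, 0.0029, -0.0001, 0.0053]
0.002 [-0.0, -0.0003, 0.0005, 0.0039, -0.0001, 0.007]
0.001 [-0.0, -0.0003, 0.0005, 0.0044, -0.0001, 0.0079]
0.0 [-0.0, -0.0003, 0.0005, 0.0049, -0.0001, 0.0087]
```

No contact forces. Continue to about 1.5 mm.

Request:
servo_tool --steps '[[[0,0,0,0.0009,0,0.0018,0.04],[0,0,0,0.0019,0,0.0035,0.04],[0,0,0,0.0024,0,0.0044,0.04],[0,0,0,0.0029,0,0.0053,0.04],[0,0,0,0.0034,0,0.0062,0.04],[0,0,0,0.0041,0,0.0074,0.04],[0,0,0,0.0041,0,0.0074,0.04],[0,0,0,0.0041,0,0.0074,0.04]]]'

```text
t: 25.05
tcp_pos: [0.6478, 0.1833, 0.024]
ee_rot: [0.199, 0.618, 0.743, -0.165]
wrist_force: [0.6, -0.7, -3.1]
gripper_width: 0.0555
```

```bash
python3 fin.py .001 .0005 0 -.0005 -.001 -.0015
```

```text
25.05 [0.64782103 0.18329714 0.0239885 ] F [ 0.6 -0.7 -3.1] w 0.05553146565634114
face in nest mm [-0.1 -0.1  1.6] yaw 100.52 zaxis [-0.  0. -1.]
0.001 [0.0, -0.0003, 0.0004, 0.0004, -0.0002, 0.0005]
0.0005 [0.0, -0.0003, 0.0004, 0.0007, -0.0002, 0.0009]
0.0 [0.0, -0.0003, 0.0004, 0.0009, -0.0002, 0.0014]
-0.0005 [0.0, -0.0003, 0.0004, 0.0012, -0.0002, 0.0018]
-0.001 [0.0, -0.0003, 0.0004, 0.0014, -0.0002, 0.0022]
-0.0015 [0.0, -0.0003, 0.0004, 0.0017, -0.0002, 0.0027]
```

Request:
servo_tool --steps '[[[0,0,0,0.0003,0,0.0004,0.04],[0,0,0,0.0006,0,0.0008,0.04],[0,0,0,0.0008,0,0.0012,0.04],[0,0,0,0.001,0,0.0016,0.04],[0,0,0,0.0012,0,0.0019,0.04],[0,0,0,0.0012,0,0.0019,0.04],[0,0,0,0.0012,0,0.0019,0.04],[0,0,0,0.0012,0,0.0019,0.04]]]'

```text
t: 26.05
tcp_pos: [0.6479, 0.1834, 0.0235]
ee_rot: [0.199, 0.618, 0.743, -0.166]
wrist_force: [-3.0, 1.3, 6.5]
gripper_width: 0.0552
```

```bash
python3 fin.py -.001 -.0015 -.002 -.003
```

```text
26.05 [0.64794088 0.18336618 0.02353566] F [-3.   1.3  6.5] w 0.05524193054784136
face in nest mm [-0.1 -0.3  1.2] yaw 100.52 zaxis [ 0. -0. -1.]
-0.001 [0.0004, 0.0005, 0.0001, 0.0011, -0.0003, 0.0019]
-0.0015 [0.0004, 0.0005, 0.0001, 0.0014, -0.0003, 0.0023]
-0.002 [0.0004, 0.0005, 0.0001, 0.0016, -0.0003, 0.0027]
-0.003 [0.0004, 0.0005, 0.0001, 0.0021, -0.0003, 0.0036]
```

Request:
servo_tool --steps '[[[0,0,0,0.0003,0,0.0004,0.04],[0,0,0,0.0003,0,0.0004,0.04],[0,0,0,0.0002,0,0.0003,0.056],[0,0,0,0,0,0,0.058],[0,0,0,0,0,0,0.061],[0,0,0,0,0,0,0.066],[0,0,0,0,0,0,0.072],[0,0,0,0,0,0,0.072]]]'

```text
t: 27.05
tcp_pos: [0.6479, 0.1834, 0.0235]
ee_rot: [0.199, 0.618, 0.743, -0.166]
wrist_force: [-0.0, -0.4, 0.7]
gripper_width: 0.0723
```

```bash
python3 fin.py
```

```text
27.05 [0.64794246 0.18338042 0.02349582] F [-0.  -0.4  0.7] w 0.07233269056807487
face in nest mm [-0.  -0.3  1.1] yaw 100.52 zaxis [ 0. -0. -1.]
```

Request:
servo_tool --steps '[[[0,0,0,0,0,-0.01,0.072],[0,0,0,0,0,-0.025,0.072],[0,0,0,0,0,-0.045,0.072],[0,0,0,0,0,-0.065,0.075],[0,0,0,0,0,-0.09,0.08],[0,0,0,0,0,-0.12,0.08],[0,0,0,0,0,-0.15,0.08],[0,0,0,0,0,-0.15,0.08]]]'

```text
t: 28.05
tcp_pos: [0.6355, 0.2606, 0.1568]
ee_rot: [0.2, 0.617, 0.744, -0.161]
wrist_force: [1.1, 0.4, -0.2]
gripper_width: 0.0798
```

```bash
python3 fin.py; python3 snap.py w4 wrist; python3 - <<'E'
from h import *; import pickle
m,s=pickle.load(open("pics/w4.pkl","rb"))
O=np.array([(-55,-28,0),(-55,28,0),(25,28,0),(55,3,0),(55,-28,0)])/1000
R0=Rz(100.5); c=np.array([.6452,.1966,0])
im=cv2.imread("pics/w4.png")
def P(O,zz): return proj(m,c+R0.apply(np.c_[O[:,0],-O[:,1],np.full(len(O),zz)]))
px=P(O,.061); print(px.round(1).tolist())
u=px.mean(0); x0,y0=np.maximum(u-[100,75],0).astype(int); x0=min(x0,440); y0=min(y0,250)
k=4; a=cv2.resize(im[y0:y0+150,x0:x0+200],None,fx=k,fy=k,interpolation=cv2.INTER_CUBIC)
cv2.polylines(a,[((px-[x0,y0]+.5)*k-.5).round().astype(np.int32)],True,(0,0,255),1)
cv2.imwrite("pics/w4c.png",a); print(x0,y0)
E
```

```text
28.05 [0.6355004  0.26060287 0.15680302] F [ 1.1  0.4 -0.2] w 0.0797883777871732
face in nest mm [ 78.2  -2.1 134.5] yaw 100.74 zaxis [ 0.006  0.005 -1.   ]
[[284.5, 242.7], [335.8, 242.5], [341.1, 188.9], [313.1, 162.0], [275.0, 162.1]]
209 124
```

View pics/w4c.png

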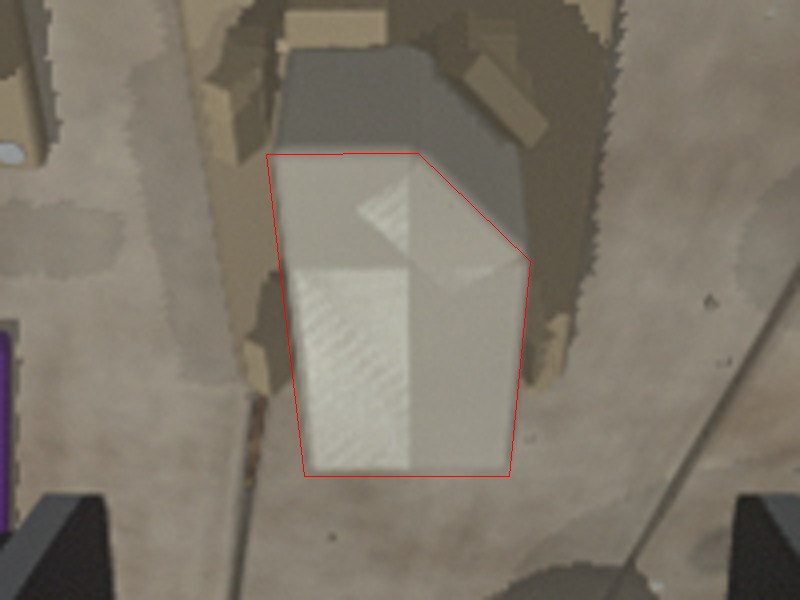

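```bash
python3 - <<'E'
from station import robot,viewer
import cv2,numpy as np
a=cv2.imread("pics/top0.png").astype(int); b=viewer.get_image("top")[:,:,::-1].astype(int); d=abs(a-b).max(2)
for n,(x,y,w,h) in dict(cup=(302,133,28,32),stopper=(372,136,17,17),rib=(443,266,41,27),spacer=(454,186,74,19),pink=(358,282,37,50)).items():
    print(n,d[y-h//2:y+h//2,x-w//2:x+w//2].mean().round(1))
s=robot.state(); print(s["t"],s["wrist_force"].round(1)); print(robot.sign_off())
E
```

```text
cup 3.5
stopper 4.4
rib 4.2
spacer 4.7
pink 6.1
28.15 [-0.6  0.2  0.4]
the job is handed in; nothing more can be done
None
```

I turned the white plaster piece over and set it in nest_a, the wooden nest slanted at its +x,−y corner. To do this I stood it on its square end, let go, took hold of it again from the back, and lowered it ridge-down into the pocket. I signed off at about 28 s.

**Seating:** On the way down I felt no contact force until the floor strips, where the push was about 10 N. The last wrist picture shows the flat back up and level, with the cut-off corner at the slanted block. The predicted outline of a fully seated piece matches to within 1–2 pixels.

**Bystanders:** The cup, stopper, rib, spacer and the pink look-alike look the same in the top camera's before and after pictures. The gripper was clear and touching nothing at hand-in.

**What did not agree exactly:**
- By my estimate of how the piece sat in the hand, floor contact came about 1.2 mm higher than expected. I put that down to grip and calibration error, because the only thing left to touch at that depth was the floor. I did not measure the height separately.
- The wrist-camera fits came out 2–4% off in scale.
- Joint 6 read at its 2.03 rad limit once during the free swing; I planned no margin there and nothing was reported.

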